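# Empty the slot-front parts bin and sort its stays and bolts

## Robot

A 6-joint arm with a two-finger parallel gripper is mounted at the origin on the work surface. World frame = base frame: x ahead of the robot, y to its left, z up, the work surface at z = 0. Lengths are in m, angles in rad, forces in N, time in s.
With the tool pointing down it reaches from about 0.2 to 0.875 m from the base axis. Payload 3.4 kg.
Tool frame: the origin (TCP) lies between the finger pads; the fingertips stand 11 mm ahead of it and the grasp point (between the pads) lies 8 mm behind it; z points along the fingers, y is the direction in which the jaws open and shut (so a half turn about z gives the same grasp; the last joint's range is limited). The gripper opens to 94 mm and grips with 3 to 60 N. Pads are 16 mm wide; open, the fingers measure 119 mm over their backs; the gripper's body (75 mm by 177 mm) begins 78 mm behind the grasp point.
Start: joints at [1.073, 0.276, 1.505, -0, 1.361, -0.121], TCP at [0.212, 0.535, 0.216] pointing down, gripper open.
Joint ranges: [-2.89, 2.89], [-0.75, 2.08], [0.22, 2.7], [-1.18, 4.32], [0.11, 2.71], [-2.7, 2.7]. Speed limits (rad/s): [2.57, 2.57, 3.14, 3.14, 3.14, 3.14].

## Interface

Orientations are given as a rotation vector (axis times angle).
In Python, from station import * gives the robot as it stands.
- The arm moves only by the tool play_rows, never from a script. Its argument "deltas" is a list of rows, each an object with "jaw": the opening, from 0 (shut) to 1 (fully open); "slide": the shift along the world's x, y, z in m, a list of three; "dr": the turn, a rotation vector about the world's x, y, z in degrees, a list of three. A call has 1 to 8 rows; each row shifts and turns the pose as measured when the row begins; what a row does not reach is not made up. A row lasts 1/12 s, in which the tool goes at most 41.7 mm and 7.16 degrees, less where a joint would pass 70% of its speed; a pose out of reach is approached as far as the arm can. A call with a gripper value outside its range is refused whole. The fingers move at their own pace and stop on an object; the grip force is fixed at half the most. Time passes only in rows, so rows that do not move let the fingers close. It gives the time, the measured TCP pose, the force and the opening at its end, in the units of the state.
- get_state(): the state, without advancing time (a new reading comes with each control period).
- capture(name): name is "scene" or "top" or "wrist"; returns a dict with "color" (400x640x3 uint8, red, green, blue), "z_map" (400x640 float32, m along the optical axis (not along the pixel's ray), 0 where there is no reading), "intrinsics" (3x3 intrinsics, pixels), "k1" (the pictures are not rectified: a ray, as slopes to the right and down, at radius r is drawn at 1 + k1 r^2 times it, then the intrinsics apply), "R" (3x3) and "t" (3): a world point X has camera coordinates R X + t; the wrist camera has in their place "mount" (4x4, takes a point from camera to tool coordinates, whose origin is the TCP and whose axes are the flange's). Camera axes: x right, y down, z forward; pixel columns grow to the right and rows downward; lengths in m; the calibration is good to about 2 mm. A picture is of the moment at which its call begins: read the wrist's pose just before it.
- close_job(): hands the job in, once; it reports no verdict.
The state is a dict: "time_s": time; "qpos": joint angles; "qvel": joint speeds; "tau": joint torques, N m; "ee_pos": TCP position; "tcp_rot": TCP orientation; "ft_force": force on the tool from outside, world axes, zero at the start; "ft_torque": the same for the moment, N m; "opening": finger opening in m.
Only numpy, scipy, OpenCV 4.12 (cv2) and the standard library are available. Lean on these libraries where they do the work, as an engineer would, in place of code of your own. Each camera call takes 0.05 s, during which the arm holds its last target.

## Task

Empty the slot-front parts bin: tilt each long part level so that its turned-down foot or square head clears the sill, and draw it out through the slot. Lay every flat stay flat inside the drawer of the white desktop unit, which you must first pull open, and lay every square-headed bolt flat in the black tray; when all are put away push the drawer fully shut, and do not disturb the other things on the desk.

Things in the scene. Friction and masses are not known exactly. Their poses are not given: they have to be found in the camera images.
- bin: grey metal parts bin, fixed, 238 mm wide (y), 150 deep (x), 98 high, clear cover screwed down. Origin: centre of its underside. Its slotted front faces its -x (towards the robot's right). Inside: floor 20 mm up, clear to 94 mm, back wall at x = +71. Four 3 mm partitions make five lanes 43 mm wide, centred at y = -92, -46, 0, 46, 92 mm, at most one part in each
- slot_mid (a point): middle of the slot in the bin's 4 mm front wall (outer face at bin x = -75 mm), 69 mm above the desk; axes as the bin's. The slot spans the whole width and is 34 mm high: sill top 52 mm above the desk, header at 86. Parts lean on the sill 9 to 11 degrees tip-up, tips 55 mm outside the wall and about 68 mm up; foot or head stays hooked behind the sill until levelled
- unit_drawer0 (a joint): the drawer of the white desktop unit (fixed, 240 mm deep, 300 wide, 90 high): how far it is open, m: 0 shut, 0.165 fully open (stop). The unit's x axis points back into it from the drawer front, its y to the left seen from the robot's side; the drawer slides out along -x, roughly towards the robot, and stays where it is left (about 1 N of friction)
- unit_drawer0_handle (a point): middle of the drawer's horizontal bar handle, 52 mm above the desk: bar 11 mm thick, 120 mm long along the unit's y, axes as the unit's; its axis 35 mm in front of the drawer's front face, held by a thin stem near either end (51 mm either side of the middle)
- drawer_floor (a point): point on the drawer's inner floor, 22 mm above the desk, midway across and 50 mm behind the inner face of its front; moves with the drawer, axes as the unit's. In this frame the inside runs from x = -50 to +145 mm and y = -129 to +129; walls 46 mm high, front panel 15 mm thick, 63 high. Open by q metres, the drawer is uncovered up to x = 1000 q - 57 mm; the rest is under the unit's top
- tray: loose black open tray, 230 mm long (its x), 130 wide (its y), 30 high, walls and floor 4 mm, 0.6 kg. Origin at the centre of its underside. Long side about along the robot's x
- stay_1: aluminium flat stay, 80 g, perhaps absent: bar 200 mm long, 16 wide, 8 thick; at its tail the last 8 mm are turned down, a foot reaching 10 mm below the bar. Origin mid-length in the bar's section; x along it (plain tip at -100 mm, tail at +100), y across its width, foot towards -z. Starts in a bin lane: tail on the bin's floor near the back, tip out of the slot
- bolt_1: steel tie bolt, 150 g, perhaps absent: round rod 12 mm thick with a square head 22 x 22 x 10 mm on its tail, 200 mm long in all. Origin on the axis, mid-length; x along it (plain threaded tip at -100 mm, head from +90 to +100). Starts in a bin lane: head on the bin's floor near the back, tip out of the slot
- stay_2: aluminium flat stay, 80 g, perhaps absent: bar 200 mm long, 16 wide, 8 thick; at its tail the last 8 mm are turned down, a foot reaching 10 mm below the bar. Origin mid-length in the bar's section; x along it (plain tip at -100 mm, tail at +100), y across its width, foot towards -z. Starts in a bin lane: tail on the bin's floor near the back, tip out of the slot
- bolt_2: steel tie bolt, 150 g, perhaps absent: round rod 12 mm thick with a square head 22 x 22 x 10 mm on its tail, 200 mm long in all. Origin on the axis, mid-length; x along it (plain threaded tip at -100 mm, head from +90 to +100). Starts in a bin lane: head on the bin's floor near the back, tip out of the slot
- stay_3: aluminium flat stay, 80 g, perhaps absent: bar 200 mm long, 16 wide, 8 thick; at its tail the last 8 mm are turned down, a foot reaching 10 mm below the bar. Origin mid-length in the bar's section; x along it (plain tip at -100 mm, tail at +100), y across its width, foot towards -z. Starts in a bin lane: tail on the bin's floor near the back, tip out of the slot
- multimeter: bystander: yellow and black multimeter, 178 x 90 x 43 mm, flat on the desk
- calculator: bystander: grey desk calculator, 150 x 105 x 19 mm
- jar: bystander: squat amber glass jar, 84 mm across, 85 high
- screwdriver: bystander: screwdriver, 180 mm long, lying
- speaker_cone: bystander: loose loudspeaker driver, 104 mm across, 46 high, lying on its magnet
- tape: bystander: roll of white tape, 90 mm across, 20 high

How it is judged:
On the way, in this order (a step that is already met when the one before it is completed fails the run):
1. the drawer is pulled open (80 mm or more) (value of joint unit_drawer0 above 0.08 m), for 0.2 s.
2. every stay lies in the drawer and every bolt flat in the tray, while the drawer is still open (40 mm or more) (angle between stay_1's own x axis and vertical between 1.421 and 1.721 rad and x of stay_1 in the frame of drawer_floor between -0.05 and 0.14 m and y of stay_1 in the frame of drawer_floor between -0.125 and 0.125 m and z of stay_1 in the frame of drawer_floor between -0.005 and 0.035 m and angle between stay_2's own x axis and vertical between 1.421 and 1.721 rad and x of stay_2 in the frame of drawer_floor between -0.05 and 0.14 m and y of stay_2 in the frame of drawer_floor between -0.125 and 0.125 m and z of stay_2 in the frame of drawer_floor between -0.005 and 0.035 m and angle between stay_3's own x axis and vertical between 1.421 and 1.721 rad and x of stay_3 in the frame of drawer_floor between -0.05 and 0.14 m and y of stay_3 in the frame of drawer_floor between -0.125 and 0.125 m and z of stay_3 in the frame of drawer_floor between -0.005 and 0.035 m and angle between bolt_1's own x axis and vertical between 1.421 and 1.721 rad and x of bolt_1 in the frame of tray between -0.07 and 0.07 m and y of bolt_1 in the frame of tray between -0.065 and 0.065 m and z of bolt_1 in the frame of tray between -0.005 and 0.034 m and angle between bolt_2's own x axis and vertical between 1.421 and 1.721 rad and x of bolt_2 in the frame of tray between -0.07 and 0.07 m and y of bolt_2 in the frame of tray between -0.065 and 0.065 m and z of bolt_2 in the frame of tray between -0.005 and 0.034 m and value of joint unit_drawer0 above 0.04 m), for 0.2 s.
At the end, for the whole second after the job is handed in: all at rest and level within 8 degrees: each stay's middle in the drawer, at most 35 mm above its floor; each bolt's middle within 70 mm lengthwise and 65 mm across of the tray's centre, at most 34 mm above the tray's underside; the drawer shut to within 12 mm (angle between stay_1's own x axis and vertical between 1.421 and 1.721 rad and x of stay_1 in the frame of drawer_floor between -0.05 and 0.14 m and y of stay_1 in the frame of drawer_floor between -0.125 and 0.125 m and z of stay_1 in the frame of drawer_floor between -0.005 and 0.035 m and angle between stay_2's own x axis and vertical between 1.421 and 1.721 rad and x of stay_2 in the frame of drawer_floor between -0.05 and 0.14 m and y of stay_2 in the frame of drawer_floor between -0.125 and 0.125 m and z of stay_2 in the frame of drawer_floor between -0.005 and 0.035 m and angle between stay_3's own x axis and vertical between 1.421 and 1.721 rad and x of stay_3 in the frame of drawer_floor between -0.05 and 0.14 m and y of stay_3 in the frame of drawer_floor between -0.125 and 0.125 m and z of stay_3 in the frame of drawer_floor between -0.005 and 0.035 m and angle between bolt_1's own x axis and vertical between 1.421 and 1.721 rad and x of bolt_1 in the frame of tray between -0.07 and 0.07 m and y of bolt_1 in the frame of tray between -0.065 and 0.065 m and z of bolt_1 in the frame of tray between -0.005 and 0.034 m and angle between bolt_2's own x axis and vertical between 1.421 and 1.721 rad and x of bolt_2 in the frame of tray between -0.07 and 0.07 m and y of bolt_2 in the frame of tray between -0.065 and 0.065 m and z of bolt_2 in the frame of tray between -0.005 and 0.034 m and linear speed of each of stay_1, bolt_1, stay_2, bolt_2, stay_3 below 0.03 m/s and value of joint unit_drawer0 below 0.012 m); the robot touches nothing.
It fails at once if one of the other things on the desk is moved more than 30 mm (distance of any of multimeter, calculator, jar, screwdriver, speaker_cone, tape from where it was at the start of the episode above 0.03 m).
Of stay_1, bolt_1, stay_2, bolt_2, stay_3 only 3 to 5 are there at a start; the rules pass over those that are not, and their reading is None.
At some moment in a run one of stay_1, bolt_1, stay_2, bolt_2, stay_3, tray may be knocked a few centimetres aside while the robot is not near it.
Once in a run the grip may slacken for a moment while it holds something.
It also fails if it takes over 210 s, if anything falls off the work surface, if the arm or the gripper's body presses on something with over 40 N, if the wrist force passes 120 N, or if a joint passes its speed limit or range.

## Working session

There is one attempt and no reset: what is moved stays moved. The work goes in short steps, Python scripts to look and compute and a tool call to move; the robot and the scene stay as the last step left them, time stands still between calls to the robot, and variables do not carry over. Pictures are saved under pics/ and viewed, and the job is handed in when it is done.

Besides the shell and the picture viewer there is one more tool, called as a command line: name --argument value ..., lists and objects as JSON in quotes. play_rows: Moves the arm, as the interface text tells. Its arguments: {"type":"object","properties":{"deltas":{"type":"array","items":{"type":"object","properties":{"jaw":{"type":"number"},"slide":{"type":"array","items":{"type":"number"}},"dr":{"type":"array","items":{"type":"number"}}}}}},"required":["deltas"]}

```bash
ls; mkdir -p pics; python3 - <<'E'
from station import *
import cv2
print(get_state())
for n in ["scene","top","wrist"]:
    c=capture(n)
    cv2.imwrite(f"pics/{n}0.png",c["color"][:,:,::-1])
    print(n,c["intrinsics"],c["k1"],c.get("R"),c.get("t"),c.get("mount"))
E
```

```text
pics
{'time_s': 0.0, 'qpos': array([ 1.07303291e+00,  2.76586083e-01,  1.50606861e+00, -4.21873099e-05,
        1.36073141e+00, -1.20990846e-01]), 'qvel': array([-7.26587879e-05, -9.22982219e-04, -6.09403123e-04, -8.52918744e-04,
       -9.91656580e-04, -4.92548411e-04]), 'tau': array([-8.67843592e-04, -4.04577005e+01, -2.37234986e+01,  6.96631777e-02,
        3.45670630e-02, -1.15914941e-04]), 'ee_pos': array([0.21131155, 0.53418709, 0.21563554]), 'tcp_rot': array([-5.88229793e-01, -3.08551439e+00,  2.70268819e-03]), 'ft_force': array([-0.29410691, -0.28915497, -0.85436716]), 'ft_torque': array([-0.06693629, -0.01266131, -0.00095462]), 'opening': 0.09383873731763838}
scene [[464.28467881   0.         316.08003348]
 [  0.         464.28467881 192.62315969]
 [  0.           0.           1.        ]] 0.03448229039307166 [[ 0.44603295  0.89500183 -0.00513163]
 [ 0.71841223 -0.36143557 -0.59434687]
 [-0.53379629  0.26141166 -0.80419243]] [-0.2219689  -0.30952698  1.56679454] None
top [[407.69902356   0.         316.90371282]
 [  0.         407.69902356 201.42611262]
 [  0.           0.           1.        ]] 0.017261934063768216 [[ 1.09191761e-02 -9.99939152e-01  1.56991165e-03]
 [-9.94690261e-01 -1.10225053e-02 -1.02321983e-01]
 [ 1.02333061e-01 -4.44304081e-04 -9.94750093e-01]] [-0.01600918  0.53015044  1.01300568] None
wrist [[301.12642509   0.         320.71877614]
 [  0.         301.12642509 197.19487842]
 [  0.           0.           1.        ]] -0.035986903579786574 None None [[-2.26537394e-04 -9.61225712e-01 -2.75762723e-01  7.99726600e-02]
 [ 9.99999471e-01  5.89851037e-05 -1.02709775e-03 -7.45366624e-04]
 [ 1.00353866e-03 -2.75762810e-01  9.61225190e-01 -1.68098237e-01]
 [ 0.00000000e+00  0.00000000e+00  0.00000000e+00  1.00000000e+00]]
```

View pics/scene0.png

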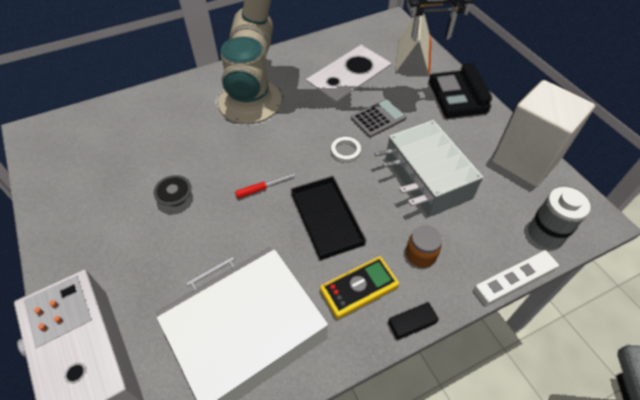

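View pics/top0.png

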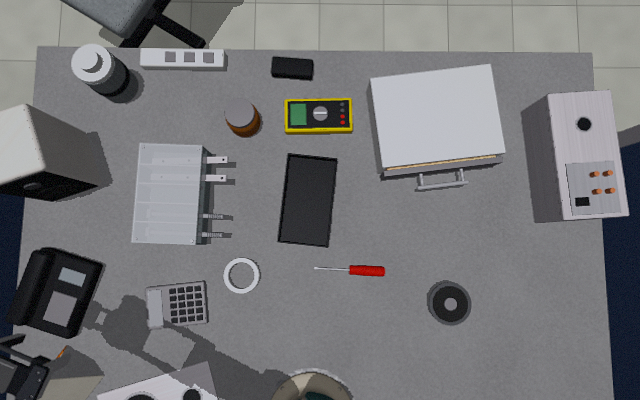

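View pics/wrist0.png

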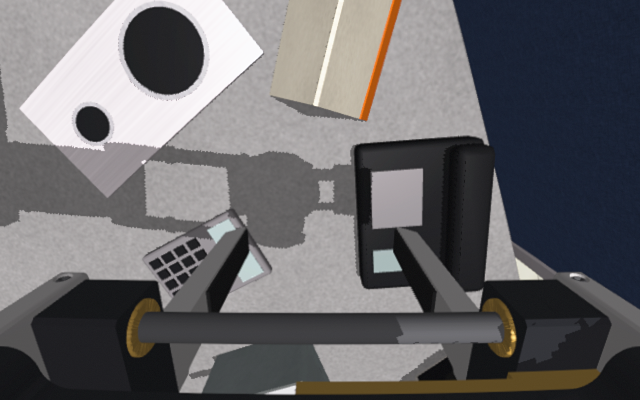

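```bash
cat > h.py <<'E'
from station import *
import numpy as np, cv2
from scipy.spatial.transform import Rotation as Ro
def undist(c,uv):
    K=c["intrinsics"]; uv=np.asarray(uv,float).reshape(-1,2)
    d=np.stack([(uv[:,0]-K[0,2])/K[0,0],(uv[:,1]-K[1,2])/K[1,1]],1)
    s=d.copy()
    for _ in range(10):
        r2=(s**2).sum(1,keepdims=True); s=d/(1+c["k1"]*r2)
    return np.c_[s,np.ones(len(s))]
def pose(c,st=None):
    if c.get("mount") is not None:
        Rt=Ro.from_rotvec(st["tcp_rot"]).as_matrix(); M=c["mount"]
        Rwc=Rt@M[:3,:3]; o=Rt@M[:3,3]+st["ee_pos"]
        return Rwc,o
    R=c["R"]; return R.T,-R.T@c["t"]
def plane(c,uv,z,st=None):
    Rw,o=pose(c,st); d=undist(c,uv)@Rw.T
    return o+d*((z-o[2])/d[:,2])[:,None]
def depth(c,uv,st=None):
    Rw,o=pose(c,st); uv=np.asarray(uv).reshape(-1,2).astype(int)
    s=undist(c,uv); z=c["z_map"][uv[:,1],uv[:,0]]
    return (s*z[:,None])@Rw.T+o
def cloud(c,st=None):
    v,u=np.mgrid[:400,:640]; uv=np.c_[u.ravel(),v.ravel()]
    return depth(c,uv,st).reshape(400,640,3)
def proj(c,P,st=None):
    Rw,o=pose(c,st); p=(np.asarray(P).reshape(-1,3)-o)@Rw
    s=p[:,:2]/p[:,2:]; s=s*(1+c["k1"]*(s**2).sum(1,keepdims=True))
    return s@c["intrinsics"][:2,:2].T+c["intrinsics"][:2,2]
def save(c,name,box=None,f=1):
    im=c["color"][:,:,::-1]
    if box: u0,v0,u1,v1=box; im=im[v0:v1,u0:u1]
    im=cv2.resize(np.ascontiguousarray(im),None,fx=f,fy=f,interpolation=cv2.INTER_NEAREST if f>1 else 1)
    cv2.imwrite(f"pics/{name}.png",im)
def st():
    s=get_state(); print("t",round(s["time_s"],2),"p",s["ee_pos"].round(4),"r",s["tcp_rot"].round(3),"F",s["ft_force"].round(1),"op",round(s["opening"],4),"q",s["qpos"].round(2)); return s
E
python3 - <<'E'
from h import *
c=capture("top")
P=cloud(c); np.savez("top0.npz",P=P,c=c["color"])
for n,v in dict(tray=[(289,154),(337,158),(329,246),(279,240)],bin=[(139,144),(201,146),(200,243),(133,243),(207,150),(209,240)],unit=[(371,79),(492,65),(504,152),(381,167)],handle=[(417,186),(467,181),(443,184)],meter=[(286,98),(352,133)],jar=[(240,115)],drv=[(316,268),(384,270)],tape=[(225,275),(258,275)],spk=[(450,302)],parts=[(218,159),(214,179),(215,217),(215,234),(228,160),(227,178),(231,218),(231,235)]).items():
    print(n,depth(c,v).round(3).tolist())
save(c,"bin0",(120,130,350,260),3.4)
save(c,"unit0",(360,50,520,210),4)
E
```

```text
tray [[0.652, 0.063, 0.029], [0.649, -0.062, 0.001], [0.417, -0.043, -0.002], [0.431, 0.087, 0.005]]
bin [[0.681, 0.462, 0.0], [0.653, 0.269, 0.1], [0.422, 0.274, 0.058], [0.42, 0.463, -0.0], [0.656, 0.269, 0.048], [0.43, 0.268, 0.002]]
unit [[0.829, -0.14, 0.09], [0.908, -0.478, 0.002], [0.649, -0.461, 0.091], [0.612, -0.166, 0.078]]
handle [[0.577, -0.273, -0.002], [0.582, -0.381, 0.062], [0.574, -0.322, 0.059]]
meter [[0.81, 0.076, 0.004], [0.717, -0.102, -0.001]]
jar [[0.735, 0.181, 0.088]]
drv [[0.362, -0.01, 0.016], [0.359, -0.181, 0.023]]
tape [[0.342, 0.22, 0.018], [0.343, 0.136, 0.019]]
spk [[0.286, -0.336, 0.05]]
parts [[0.629, 0.235, 0.07], [0.58, 0.245, 0.062], [0.485, 0.237, 0.073], [0.444, 0.235, 0.075], [0.641, 0.226, 0.0], [0.592, 0.227, 0.002], [0.487, 0.213, -0.001], [0.443, 0.212, 0.0]]
```

```bash
python3 - <<'E'
from h import *
c=capture("scene")
save(c,"sbin0",(330,100,500,240),4.6)
E
```

```text
(no output)
```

View pics/bin0.png

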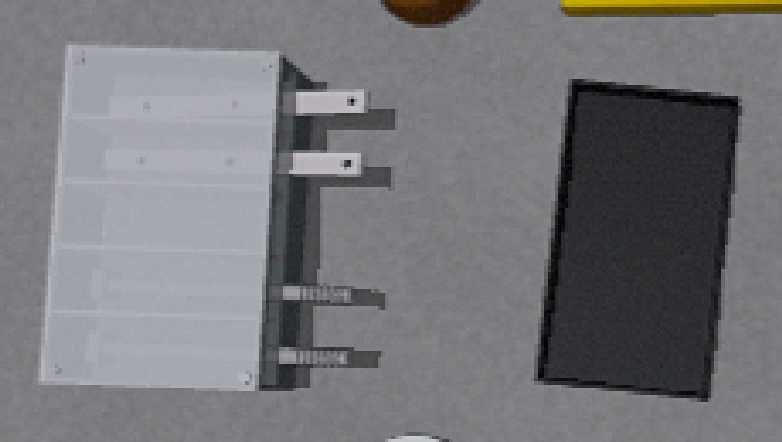

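View pics/sbin0.png

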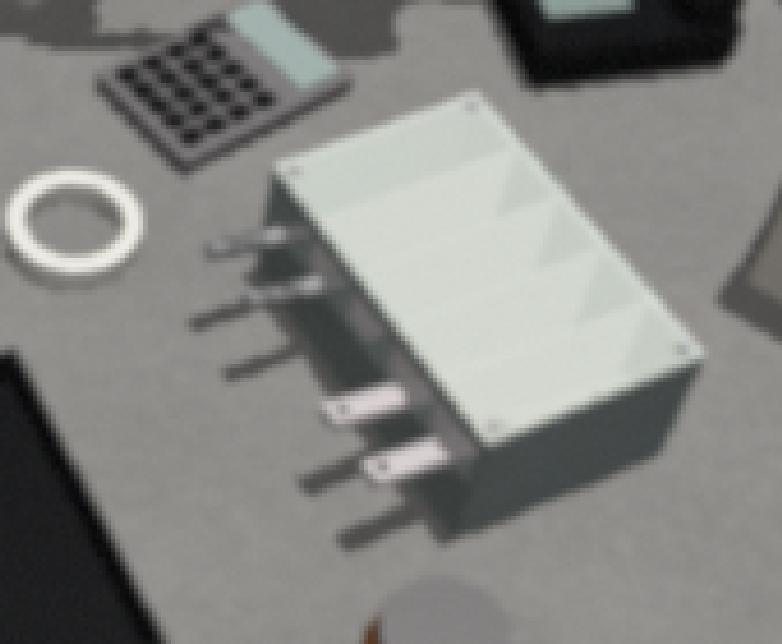

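View pics/unit0.png

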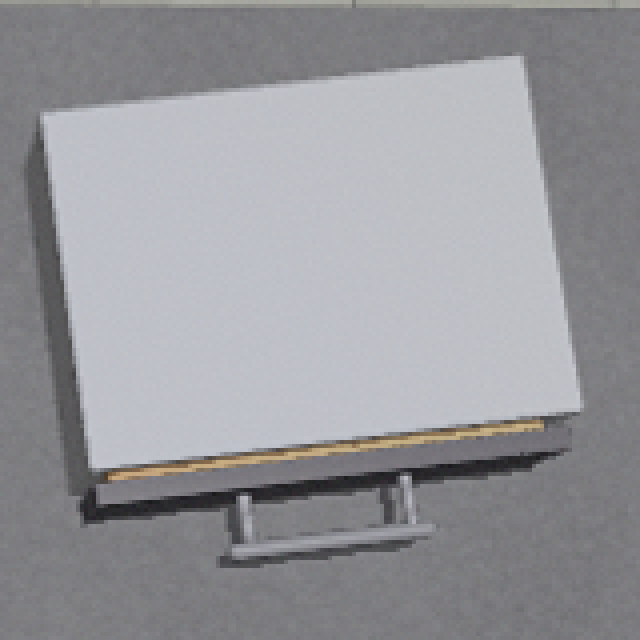

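```bash
python3 - <<'E'
from h import *
c=capture("top")
T=lambda l,u0,v0,f:[(u0+(a+.0)/f-.5,v0+b/f-.5) for a,b in l]
p=plane(c,T([(42,113),(523,57),(580,408),(93,470)],360,50,4),.09);print("unit",p.round(4).tolist(),np.linalg.norm(np.diff(p,axis=0),axis=1))
a=p[0]-p[1];print(np.degrees(np.arctan2(-a[0],a[1])));a=p[3]-p[2];print(np.degrees(np.arctan2(-a[0],a[1])))
p=plane(c,T([(222,549),(433,528)],360,50,4),.0575);print("handle",p.round(4).tolist(),np.linalg.norm(p[1]-p[0]),p.mean(0));a=p[0]-p[1];print(np.degrees(np.arctan2(-a[0],a[1])))
p=plane(c,T([(67,45),(282,52),(260,390),(40,382)],120,130,3.4),.098);print("bin",p.round(4).tolist(),np.linalg.norm(np.diff(p,axis=0),axis=1))
for a in(p[1]-p[0],p[2]-p[3],p[3]-p[0],p[2]-p[1]):print(np.degrees(np.arctan2(a[1],a[0])))
p=plane(c,T([(572,80),(741,99),(708,400),(537,380)],120,130,3.4),.030);print("tray",p.round(4).tolist(),p.mean(0),np.linalg.norm(np.diff(p,axis=0),axis=1))
for a in(p[1]-p[0],p[2]-p[3],p[3]-p[0],p[2]-p[1]):print(np.degrees(np.arctan2(a[1],a[0])))
p=plane(c,T([(296,102),(367,101),(290,162),(361,163)],120,130,3.4),.070);print("stays",p.round(4).tolist())
p=plane(c,T([(283,293),(350,295),(280,355),(346,358)],120,130,3.4),.071);print("bolts",p.round(4).tolist())
E
```

```text
unit [[0.8323, -0.1379, 0.09], [0.8706, -0.4348, 0.09], [0.6503, -0.4627, 0.09], [0.6092, -0.1684, 0.09]] [0.29939365 0.22210873 0.29715674]
7.357862867755587
7.9409867106380245
handle [[0.5665, -0.2535, 0.0575], [0.5811, -0.3844, 0.0575]] 0.13176432984607594 [ 0.57381482 -0.31893069  0.0575    ]
6.349115645009986
bin [[0.66, 0.4182, 0.098], [0.6569, 0.2667, 0.098], [0.419, 0.2725, 0.098], [0.423, 0.4237, 0.098]] [0.15151306 0.23804023 0.15121693]
-91.15917214434046
-91.52821232574205
178.68614636381426
178.61474596043885
tray [[0.6544, 0.0663, 0.03], [0.6413, -0.0618, 0.03], [0.4147, -0.0387, 0.03], [0.4281, 0.0881, 0.03]] [0.53462297 0.01347853 0.03      ] [0.12875158 0.22772333 0.12746399]
-95.8718511086972
-96.01186023786124
174.5009263315815
174.17636438155867
stays [[0.6269, 0.2632, 0.07], [0.6282, 0.2118, 0.07], [0.5828, 0.2659, 0.07], [0.5827, 0.2147, 0.07]]
bolts [[0.4879, 0.2669, 0.071], [0.487, 0.2191, 0.071], [0.4437, 0.2673, 0.071], [0.4421, 0.2204, 0.071]]
```

play_rows --deltas '[{"jaw": 0.5,"slide": [0.015,-0.036,0],"dr": [0,0,-7]},{"jaw": 0.3,"slide": [0.015,-0.036,0],"dr": [0,0,-7]},{"jaw": 0.3,"slide": [0.015,-0.036,0],"dr": [0,0,-7]},{"jaw": 0.3,"slide": [0.015,-0.036,0],"dr": [0,0,-7]},{"jaw": 0.3,"slide": [0.015,-0.036,0],"dr": [0,0,-7]},{"jaw": 0.3,"slide": [0.015,-0.036,0],"dr": [0,0,-7]},{"jaw": 0.3,"slide": [0.015,-0.036,0],"dr": [0,0,-7]},{"jaw": 0.3,"slide": [0.015,-0.036,0],"dr": [0,0,-7]}]'

```text
time_s: 0.97
ee_pos: [0.3313, 0.2426, 0.2147]
tcp_rot: [1.993, 2.428, 0.008]
ft_force: [1.6, -0.2, -0.3]
opening: 0.0441
```

play_rows --deltas '[{"jaw": 0.3,"slide": [0.016,-0.038,0],"dr": [0,0,-4]},{"jaw": 0.3,"slide": [0.016,-0.038,0],"dr": [0,0,0]},{"jaw": 0.3,"slide": [0.016,-0.038,0],"dr": [0,0,0]},{"jaw": 0.3,"slide": [0.016,-0.038,0],"dr": [0,0,0]},{"jaw": 0.3,"slide": [0.016,-0.038,0],"dr": [0,0,0]},{"jaw": 0.3,"slide": [0.016,-0.038,0],"dr": [0,0,0]},{"jaw": 0.3,"slide": [0.016,-0.038,0],"dr": [0,0,0]},{"jaw": 0.3,"slide": [0.016,-0.038,0],"dr": [0,0,0]}]'

```text
time_s: 1.63
ee_pos: [0.4568, -0.0666, 0.217]
tcp_rot: [2.083, 2.344, 0.018]
ft_force: [0.5, 1.2, 0.2]
opening: 0.0282
```

play_rows --deltas '[{"jaw": 0.3,"slide": [0.016,-0.038,0],"dr": [0,0,0]},{"jaw": 0.3,"slide": [0.016,-0.038,0],"dr": [0,0,0]},{"jaw": 0.3,"slide": [0.016,-0.038,0],"dr": [0,0,0]},{"jaw": 0.3,"slide": [0.016,-0.038,0],"dr": [0,0,0]},{"jaw": 0.3,"slide": [0.016,-0.038,0],"dr": [0,0,0]},{"jaw": 0.3,"slide": [0,0,0],"dr": [0,0,0]}]'

```text
time_s: 2.13
ee_pos: [0.5378, -0.2671, 0.2163]
tcp_rot: [2.088, 2.331, 0.017]
ft_force: [0.7, -0.9, 0.2]
opening: 0.0278
```

```bash
python3 - <<'E'
from h import *
s=st(); c=capture("wrist"); save(c,"w1"); print(proj(c,[.574,-.319,.0575],s))
E
```

```text
t 2.13 p [ 0.5378 -0.2671  0.2163] r [2.088 2.331 0.017] F [ 0.7 -0.9  0.2] op 0.0278 q [-0.58  0.31  1.46  0.01  1.36 -0.69]
[[344.58819153 230.56716983]]
```

View pics/w1.png

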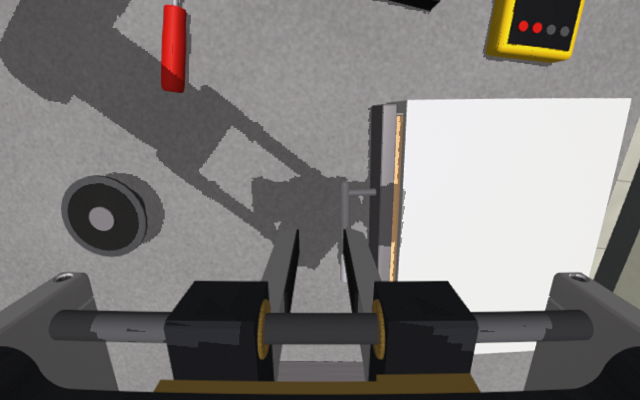

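play_rows --deltas '[{"jaw": 0.3,"slide": [0.018,-0.026,0],"dr": [0,0,0]},{"jaw": 0.3,"slide": [0.018,-0.026,0],"dr": [0,0,0]},{"jaw": 0.3,"slide": [0,0,-0.02],"dr": [0,0,0]},{"jaw": 0.3,"slide": [0,0,-0.03],"dr": [0,0,0]},{"jaw": 0.3,"slide": [0,0,-0.03],"dr": [0,0,0]},{"jaw": 0.3,"slide": [0,0,0],"dr": [0,0,0]}]'

```text
time_s: 2.68
ee_pos: [0.5714, -0.3121, 0.1351]
tcp_rot: [2.091, 2.338, 0.024]
ft_force: [-0.6, 1.5, -0.6]
opening: 0.0285
```

play_rows --deltas '[{"jaw": 0.3,"slide": [0.003,-0.006,-0.03],"dr": [0,0,1]},{"jaw": 0.3,"slide": [0,0,-0.03],"dr": [0,0,0]},{"jaw": 0.3,"slide": [0,0,-0.02],"dr": [0,0,0]},{"jaw": 0.3,"slide": [0,0,-0.015],"dr": [0,0,0]},{"jaw": 0.3,"slide": [0,0,0],"dr": [0,0,0]}]'

```text
time_s: 3.1
ee_pos: [0.5755, -0.3128, 0.0438]
tcp_rot: [2.063, 2.359, 0.027]
ft_force: [-1.2, 0.5, 0.4]
opening: 0.0284
```

play_rows --deltas '[{"jaw": 0.0,"slide": [0,0,0],"dr": [0,0,0]},{"jaw": 0.0,"slide": [0,0,0],"dr": [0,0,0]},{"jaw": 0.0,"slide": [0,0,0],"dr": [0,0,0]},{"jaw": 0.0,"slide": [0,0,0],"dr": [0,0,0]}]'

```text
time_s: 3.43
ee_pos: [0.5765, -0.3115, 0.0484]
tcp_rot: [2.058, 2.359, 0.027]
ft_force: [0.9, -2.2, -14.2]
opening: 0.0098
```

play_rows --deltas '[{"jaw": 0.0,"slide": [-0.01,-0.001,0],"dr": [0,0,0]},{"jaw": 0.0,"slide": [-0.02,-0.003,0],"dr": [0,0,0]},{"jaw": 0.0,"slide": [-0.02,-0.003,0],"dr": [0,0,0]},{"jaw": 0.0,"slide": [-0.02,-0.003,0],"dr": [0,0,0]},{"jaw": 0.0,"slide": [-0.02,-0.003,0],"dr": [0,0,0]},{"jaw": 0.0,"slide": [-0.02,-0.003,0],"dr": [0,0,0]}]'

```text
time_s: 3.93
ee_pos: [0.4672, -0.3262, 0.0484]
tcp_rot: [2.05, 2.356, 0.037]
ft_force: [2.3, -1.2, -7.7]
opening: 0.01
```

play_rows --deltas '[{"jaw": 0.0,"slide": [-0.015,-0.002,0],"dr": [0,0,0]},{"jaw": 0.0,"slide": [-0.015,-0.002,0],"dr": [0,0,0]},{"jaw": 0.0,"slide": [-0.015,-0.002,0],"dr": [0,0,0]},{"jaw": 0.0,"slide": [-0.008,-0.001,0],"dr": [0,0,0]},{"jaw": 0.0,"slide": [0,0,0],"dr": [0,0,0]}]'

```text
time_s: 4.35
ee_pos: [0.4155, -0.3331, 0.0484]
tcp_rot: [2.055, 2.332, 0.057]
ft_force: [-2.2, -2.0, -8.9]
opening: 0.0099
```

play_rows --deltas '[{"jaw": 0.3,"slide": [0,0,0],"dr": [0,0,0]},{"jaw": 0.3,"slide": [0,0,0],"dr": [0,0,0]},{"jaw": 0.3,"slide": [0,0,0],"dr": [0,0,0]},{"jaw": 0.3,"slide": [0,0,0.02],"dr": [0,0,0]},{"jaw": 0.3,"slide": [0,0,0.03],"dr": [0,0,0]},{"jaw": 0.3,"slide": [0,0,0.04],"dr": [0,0,0]},{"jaw": 0.3,"slide": [0,0,0.03],"dr": [0,0,0]},{"jaw": 0.3,"slide": [0,0,0.03],"dr": [0,0,0]}]'

```text
time_s: 5.02
ee_pos: [0.4089, -0.3299, 0.2033]
tcp_rot: [2.062, 2.341, 0.053]
ft_force: [-0.6, 0.1, 0.7]
opening: 0.0285
```

```bash
python3 - <<'E'
from h import *
s=st(); c=capture("top"); save(c,"t1")
E
```

```text
t 5.02 p [ 0.4089 -0.3299  0.2033] r [2.062 2.341 0.053] F [-0.6  0.1  0.7] op 0.0285 q [-0.84  0.2   1.65  0.04  1.28 -0.97]
```

View pics/t1.png

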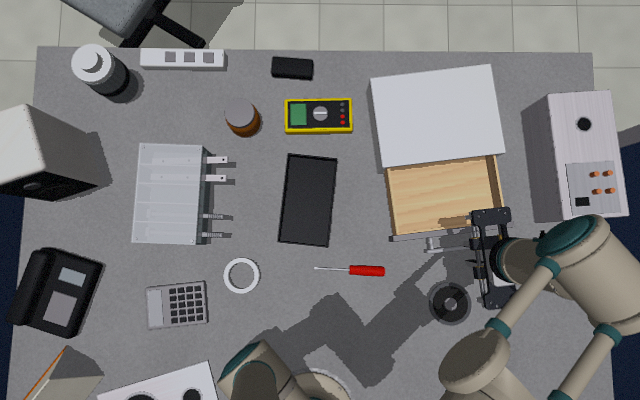

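play_rows --deltas '[{"jaw": 0.34,"slide": [0.014,0.037,0],"dr": [-1.5,0,-2]},{"jaw": 0.34,"slide": [0.014,0.037,0],"dr": [-1.5,0,-2]},{"jaw": 0.34,"slide": [0.014,0.037,0],"dr": [-1.5,0,-2]},{"jaw": 0.34,"slide": [0.014,0.037,0],"dr": [-1.5,0,-2]},{"jaw": 0.34,"slide": [0.014,0.037,0],"dr": [0,0,0]},{"jaw": 0.34,"slide": [0.014,0.037,0],"dr": [0,0,0]},{"jaw": 0.34,"slide": [0.014,0.037,0],"dr": [0,0,0]},{"jaw": 0.34,"slide": [0.014,0.037,0],"dr": [0,0,0]}]'

```text
time_s: 5.73
ee_pos: [0.5261, -0.0397, 0.2241]
tcp_rot: [2.158, 2.083, -0.082]
ft_force: [1.0, -0.5, 0.2]
opening: 0.0323
```

play_rows --deltas '[{"jaw": 0.34,"slide": [0.014,0.037,0],"dr": [0,0,0]},{"jaw": 0.34,"slide": [0.014,0.037,0],"dr": [0,0,0]},{"jaw": 0.34,"slide": [0.014,0.037,0],"dr": [0,0,0]},{"jaw": 0.34,"slide": [0.014,0.037,0],"dr": [0,0,0]},{"jaw": 0.34,"slide": [0.014,0.037,0],"dr": [0,0,0]},{"jaw": 0.34,"slide": [0.014,0.037,0],"dr": [0,0,0]},{"jaw": 0.34,"slide": [0.014,0.03,0],"dr": [0,0,0]},{"jaw": 0.34,"slide": [0,0,0],"dr": [0,0,0]}]'

```text
time_s: 6.4
ee_pos: [0.6281, 0.2332, 0.23]
tcp_rot: [2.142, 2.087, -0.067]
ft_force: [0.6, 0.5, -0.5]
opening: 0.0322
```

```bash
cat >> h.py <<'E'
def axes(s):
    R=Ro.from_rotvec(s["tcp_rot"]).as_matrix()
    print("yaw(y)",np.degrees(np.arctan2(R[1,1],R[0,1])).round(2),"z",R[:,2].round(3),"tiltx deg",np.degrees(np.arctan2(R[1,2],-R[2,2])).round(2),"tilty",np.degrees(np.arctan2(R[0,2],-R[2,2])).round(2))
E
python3 - <<'E'
from h import *
s=st(); axes(s)
c=capture("wrist"); save(c,"w2")
for P in ([.6275,.213,.07],[.6275,.26,.063],[.5828,.2147,.07]): print(proj(c,P,s))
E
```

```text
t 6.4 p [0.6281 0.2332 0.23  ] r [ 2.142  2.087 -0.067] F [ 0.6  0.5 -0.5] op 0.0322 q [ 0.34  0.41  1.28 -0.16  1.43  0.39]
yaw(y) -1.19 z [ 0.072 -0.138 -0.988] tiltx deg -7.95 tilty 4.17
[[309.72716122 182.79360192]]
[[307.91775463 139.87590497]]
[[269.4730859 183.2528948]]
```

View pics/w2.png

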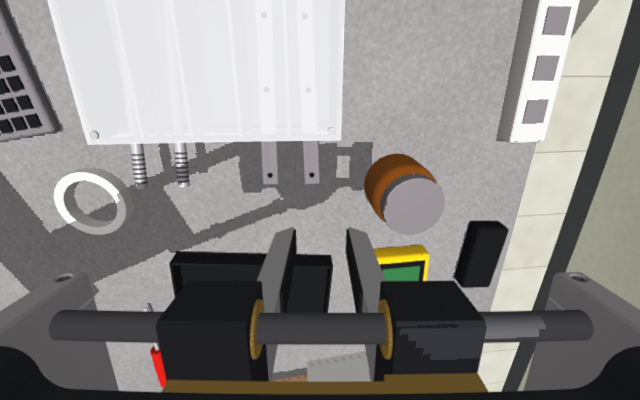

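play_rows --deltas '[{"jaw": 0.34,"slide": [0,0.008,-0.02],"dr": [0.5,2,0]},{"jaw": 0.34,"slide": [0,0.008,-0.03],"dr": [0.5,2,0]},{"jaw": 0.34,"slide": [0,0,-0.03],"dr": [0,0,0]},{"jaw": 0.34,"slide": [0,0,-0.02],"dr": [0,0,0]},{"jaw": 0.34,"slide": [0,0,0],"dr": [0,0,0]}]'

```text
time_s: 6.87
ee_pos: [0.6263, 0.2429, 0.1327]
tcp_rot: [2.177, 2.129, -0.128]
ft_force: [-0.6, 0.3, -0.1]
opening: 0.0318
```

```bash
python3 - <<'E'
from h import *
s=st(); axes(s)
c=capture("wrist"); save(c,"w3")
for P in ([.6285,.213,.07],[.6275,.26,.063],[.5828,.2147,.07]): print(proj(c,P,s))
E
```

```text
t 6.87 p [0.6263 0.2429 0.1327] r [ 2.177  2.129 -0.128] F [-0.6  0.3 -0.1] op 0.0318 q [ 0.33  0.5   1.37 -0.12  1.31  0.39]
yaw(y) -1.25 z [ 0.006 -0.125 -0.992] tiltx deg -7.21 tilty 0.34
[[323.27135503 236.16228133]]
[[320.78536069 180.74275456]]
[[268.7925989  235.62540744]]
```

View pics/w3.png

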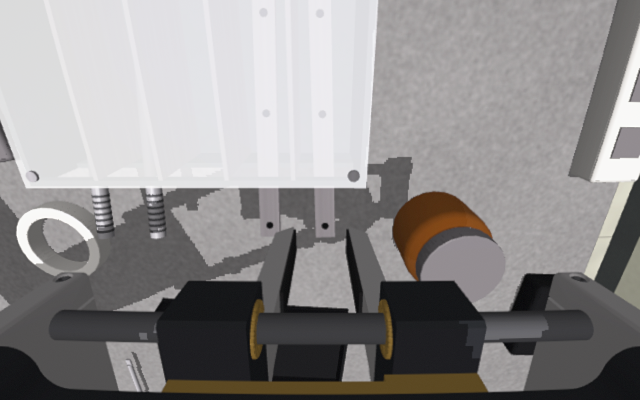

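play_rows --deltas '[{"jaw": 0.34,"slide": [0.003,0.004,-0.02],"dr": [0,0,0]},{"jaw": 0.34,"slide": [0,0.002,-0.02],"dr": [0,0,0]},{"jaw": 0.34,"slide": [0,0,-0.02],"dr": [0,0,0]},{"jaw": 0.34,"slide": [0,0,-0.008],"dr": [0,0,0]},{"jaw": 0.34,"slide": [0,0,0],"dr": [0,0,0]}]'

```text
time_s: 7.33
ee_pos: [0.6348, 0.2453, 0.0767]
tcp_rot: [2.175, 2.116, -0.106]
ft_force: [0.4, 0.8, -0.1]
opening: 0.0319
```

play_rows --deltas '[{"jaw": 0.34,"slide": [-0.006,0.004,0],"dr": [0,0,0]},{"jaw": 0.34,"slide": [0,0,-0.008],"dr": [0,0,0]},{"jaw": 0.34,"slide": [0,0,-0.006],"dr": [0,0,0]},{"jaw": 0.34,"slide": [0,0,0],"dr": [0,0,0]}]'

```text
time_s: 7.67
ee_pos: [0.6312, 0.2494, 0.0685]
tcp_rot: [2.174, 2.112, -0.093]
ft_force: [0.4, -0.7, 0.4]
opening: 0.032
```

```bash
python3 - <<'E'
from h import *
s=st(); axes(s)
c=capture("wrist"); save(c,"w4",(200,100,450,350),2.4)
E
```

```text
t 7.67 p [0.6312 0.2494 0.0685] r [ 2.174  2.112 -0.093] F [ 0.4 -0.7  0.4] op 0.032 q [ 0.34  0.54  1.46 -0.14  1.15  0.43]
yaw(y) -1.53 z [ 0.032 -0.121 -0.992] tiltx deg -6.95 tilty 1.86
```

View pics/w4.png

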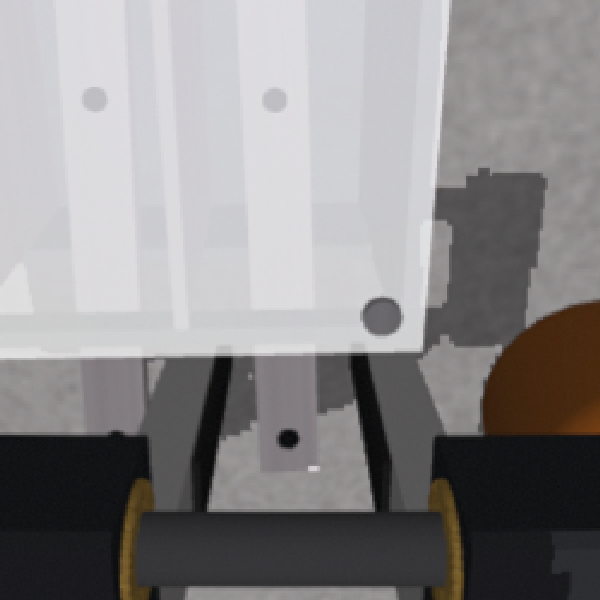

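play_rows --deltas '[{"jaw": 0.34,"slide": [0,0,-0.006],"dr": [0,1.5,0]},{"jaw": 0.34,"slide": [0,0,-0.004],"dr": [0,0,0]},{"jaw": 0.0,"slide": [0,0,0],"dr": [0,0,0]},{"jaw": 0.0,"slide": [0,0,0],"dr": [0,0,0]},{"jaw": 0.0,"slide": [0,0,0],"dr": [0,0,0]},{"jaw": 0.0,"slide": [0,0,0],"dr": [0,0,0]}]'

```text
time_s: 8.22
ee_pos: [0.6326, 0.2498, 0.0587]
tcp_rot: [2.185, 2.127, -0.122]
ft_force: [1.2, -0.3, 0.4]
opening: 0.0154
```

play_rows --deltas '[{"jaw": 0.0,"slide": [0,0,0.003],"dr": [2,0,0]},{"jaw": 0.0,"slide": [0,0,0.003],"dr": [2,0,0]},{"jaw": 0.0,"slide": [0,0,0.003],"dr": [2,0,0]},{"jaw": 0.0,"slide": [0,0,0.003],"dr": [2,0,0]},{"jaw": 0.0,"slide": [0,0,0.003],"dr": [2,0,0]},{"jaw": 0.0,"slide": [0,0,0],"dr": [0,0,0]}]'

```text
time_s: 8.72
ee_pos: [0.6315, 0.2509, 0.0731]
tcp_rot: [-2.219, -2.166, -0.07]
ft_force: [0.7, 0.4, -1.2]
opening: 0.0157
```

```bash
python3 - <<'E'
from h import *
s=st(); axes(s)
c=capture("wrist"); save(c,"w5",(200,100,450,350),2.4)
c=capture("scene"); save(c,"s5",(330,100,500,240),4.6)
E
```

```text
t 8.72 p [0.6315 0.2509 0.0731] r [-2.219 -2.166 -0.07 ] F [ 0.7  0.4 -1.2] op 0.0157 q [0.24 0.52 1.49 0.06 1.12 0.24]
yaw(y) -1.39 z [ 0.004  0.06  -0.998] tiltx deg 3.45 tilty 0.24
```

View pics/w5.png

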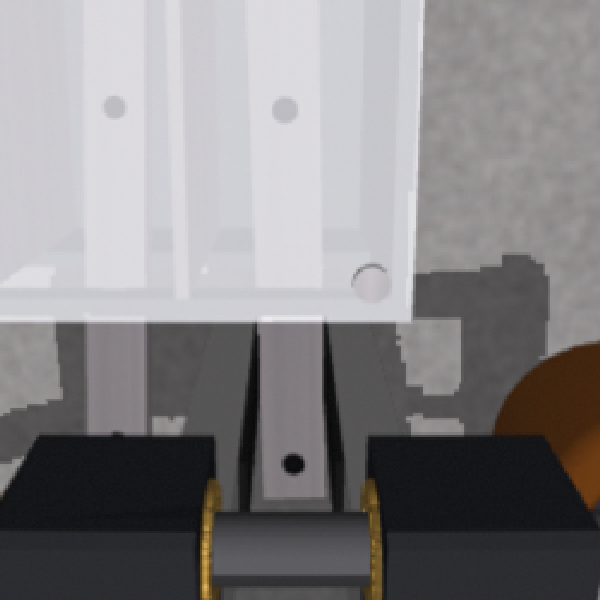

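View pics/s5.png

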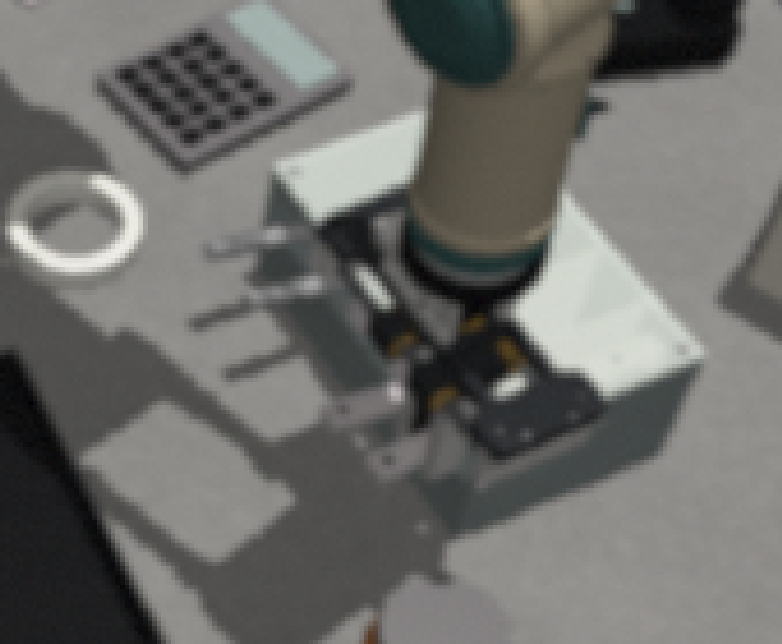

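play_rows --deltas '[{"jaw": 0.0,"slide": [-0.0005,-0.014,0],"dr": [0,0,0]},{"jaw": 0.0,"slide": [-0.0005,-0.014,0],"dr": [0,0,0]},{"jaw": 0.0,"slide": [-0.0005,-0.014,0],"dr": [0,0,0]},{"jaw": 0.0,"slide": [-0.0005,-0.014,0],"dr": [0,0,0]},{"jaw": 0.0,"slide": [-0.0005,-0.014,0],"dr": [0,0,0]},{"jaw": 0.0,"slide": [-0.0005,-0.014,0],"dr": [0,0,0]},{"jaw": 0.0,"slide": [-0.0005,-0.014,0],"dr": [0,0,0]},{"jaw": 0.0,"slide": [0,0,0],"dr": [0,0,0]}]'

```text
time_s: 9.48
ee_pos: [0.6258, 0.1435, 0.0711]
tcp_rot: [-2.217, -2.171, -0.061]
ft_force: [-0.1, 1.0, -0.4]
opening: 0.0154
```

```bash
cat > slope.py <<'E'
from h import *
import sys
s=st(); axes(s)
c=capture("wrist"); save(c,sys.argv[1])
P=cloud(c,s)
x0=s["ee_pos"][0]; y0=s["ee_pos"][1]
# bins of y ahead of TCP: points above .04 within 12mm of x
zt=float(sys.argv[2]) if len(sys.argv)>2 else .05
m=(P[...,2]>zt)&(P[...,2]<.11)&(abs(P[...,0]-x0)<.015)&(c["z_map"]>0.05)
for a in np.arange(-.05,.2,.01):
    k=m&(P[...,1]>y0+a)&(P[...,1]<y0+a+.01)
    if k.sum()>5: print(round(a,3),k.sum(),"x",P[k][:,0].mean().round(4),"z",np.median(P[k][:,2]).round(4))
E
python3 slope.py w6
```

```text
t 9.48 p [0.6258 0.1435 0.0711] r [-2.217 -2.171 -0.061] F [-0.1  1.  -0.4] op 0.0154 q [0.08 0.47 1.57 0.06 1.09 0.08]
yaw(y) -1.18 z [ 0.001  0.055 -0.999] tiltx deg 3.12 tilty 0.07
-0.04 317 x 0.6258 z 0.0757
-0.03 375 x 0.626 z 0.0758
-0.02 395 x 0.6259 z 0.0759
-0.01 518 x 0.6257 z 0.0763
0.0 1457 x 0.6257 z 0.0815
0.01 442 x 0.6257 z 0.0761
0.02 475 x 0.6259 z 0.0762
0.03 488 x 0.6258 z 0.0763
0.04 498 x 0.6256 z 0.0763
0.05 523 x 0.6256 z 0.0764
0.06 548 x 0.6258 z 0.0765
0.07 572 x 0.6258 z 0.0766
0.08 582 x 0.6256 z 0.0766
0.09 611 x 0.6256 z 0.0767
0.1 641 x 0.6256 z 0.0768
0.11 662 x 0.6256 z 0.0768
0.12 1514 x 0.6258 z 0.0875
```

View pics/w6.png

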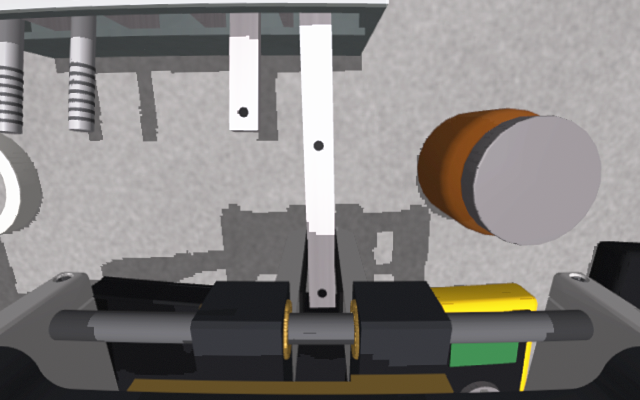

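play_rows --deltas '[{"jaw": 0.0,"slide": [0,-0.014,0],"dr": [0,0,0]},{"jaw": 0.0,"slide": [0,-0.014,0.001],"dr": [0,0,0]},{"jaw": 0.0,"slide": [0,-0.014,0],"dr": [0,0,0]},{"jaw": 0.0,"slide": [0,-0.014,0.001],"dr": [0,0,0]},{"jaw": 0.0,"slide": [0,-0.014,0],"dr": [0,0,0]},{"jaw": 0.0,"slide": [0,-0.014,0.01],"dr": [0,0,0]},{"jaw": 0.0,"slide": [0,-0.014,0.02],"dr": [0,0,0]},{"jaw": 0.0,"slide": [0,-0.014,0.02],"dr": [0,0,0]}]'

```text
time_s: 10.2
ee_pos: [0.6225, 0.0276, 0.1216]
tcp_rot: [-2.208, -2.166, -0.057]
ft_force: [-0.3, -0.9, -0.3]
opening: 0.0156
```

```bash
python3 slope.py w7
```

```text
t 10.2 p [0.6225 0.0276 0.1216] r [-2.208 -2.166 -0.057] F [-0.3 -0.9 -0.3] op 0.0156 q [-0.1   0.41  1.54  0.06  1.2  -0.11]
yaw(y) -1.08 z [-0.008  0.06  -0.998] tiltx deg 3.44 tilty -0.44
```

View pics/w7.png

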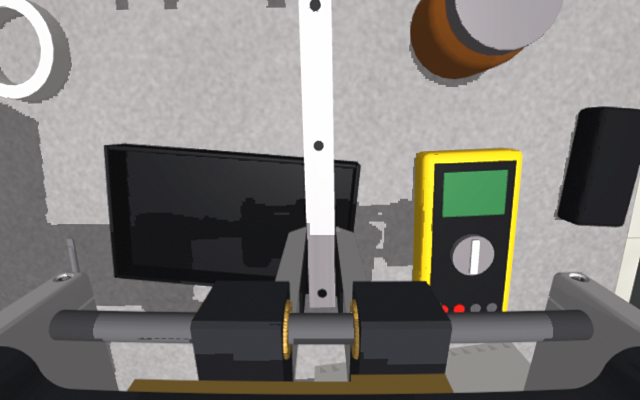

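play_rows --deltas '[{"jaw": 0.0,"slide": [-0.004,-0.035,0.003],"dr": [0,0,1.5]},{"jaw": 0.0,"slide": [-0.004,-0.037,0.003],"dr": [0,0,1.5]},{"jaw": 0.0,"slide": [-0.004,-0.037,0.003],"dr": [0,0,1.5]},{"jaw": 0.0,"slide": [-0.004,-0.037,0],"dr": [0,0,1.5]},{"jaw": 0.0,"slide": [-0.004,-0.037,0],"dr": [0,0,1.5]},{"jaw": 0.0,"slide": [-0.004,-0.037,0],"dr": [0,0,1.5]},{"jaw": 0.0,"slide": [-0.004,-0.037,0],"dr": [0,0,0]},{"jaw": 0.0,"slide": [-0.004,-0.037,0],"dr": [0,0,0]}]'

```text
time_s: 10.92
ee_pos: [0.5947, -0.2785, 0.1437]
tcp_rot: [-2.024, -2.358, -0.077]
ft_force: [1.8, 0.0, -1.1]
opening: 0.0156
```

play_rows --deltas '[{"jaw": 0.0,"slide": [-0.004,-0.037,0],"dr": [0,0,0]},{"jaw": 0.0,"slide": [-0.004,-0.03,0],"dr": [0,0,0]},{"jaw": 0.0,"slide": [0,-0.02,0],"dr": [0,0,0]},{"jaw": 0.0,"slide": [0,0,0],"dr": [0,0,0]}]'

```text
time_s: 11.25
ee_pos: [0.5837, -0.381, 0.1446]
tcp_rot: [-2.039, -2.355, -0.074]
ft_force: [0.3, -0.4, 0.4]
opening: 0.0156
```

```bash
python3 slope.py w8 .1; python3 - <<'E'
from h import *
s=st()
c=capture("top"); save(c,"t8",(360,50,520,260),2.8)
for P in ([.5125,-.327,.022],): print(proj(c,P))
E
```

```text
t 11.25 p [ 0.5837 -0.381   0.1446] r [-2.039 -2.355 -0.074] F [ 0.3 -0.4  0.4] op 0.0156 q [-0.7   0.51  1.31  0.05  1.35 -0.86]
yaw(y) 8.2 z [ 0.011  0.053 -0.999] tiltx deg 3.02 tilty 0.66
t 11.3 p [ 0.5835 -0.379   0.1446] r [-2.037 -2.354 -0.075] F [ 0.2  0.6 -0.6] op 0.0155 q [-0.7   0.51  1.31  0.05  1.35 -0.86]
[[440.77323682 209.92594635]]
```

View pics/w8.png

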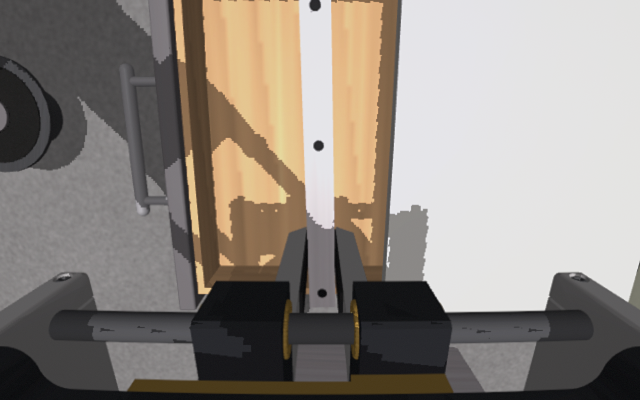

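View pics/t8.png

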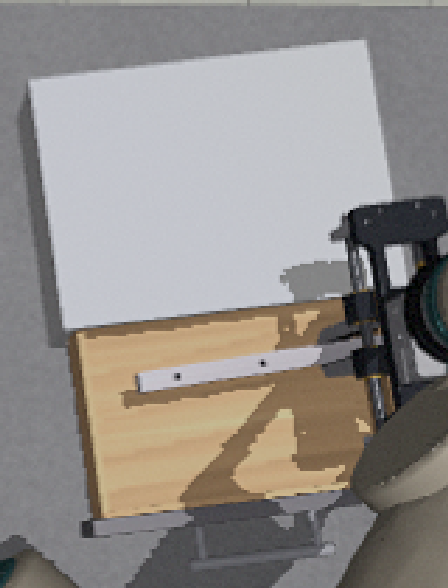

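play_rows --deltas '[{"jaw": 0.0,"slide": [0,0.002,-0.02],"dr": [0,0,0]},{"jaw": 0.0,"slide": [0,0.001,-0.025],"dr": [0,0,0]},{"jaw": 0.0,"slide": [0,0,-0.025],"dr": [0,0,0]},{"jaw": 0.0,"slide": [0,0,-0.018],"dr": [0,0,0]},{"jaw": 0.0,"slide": [0,0,-0.005],"dr": [0,0,0]},{"jaw": 0.0,"slide": [0,0,0],"dr": [0,0,0]}]'

```text
time_s: 11.85
ee_pos: [0.5859, -0.363, 0.0526]
tcp_rot: [-2.028, -2.362, -0.087]
ft_force: [0.5, 0.7, -0.9]
opening: 0.0155
```

play_rows --deltas '[{"jaw": 0.0,"slide": [-0.003,-0.01,-0.004],"dr": [0,0,0]},{"jaw": 0.0,"slide": [0,0,-0.006],"dr": [0,0,0]},{"jaw": 0.0,"slide": [0,0,-0.003],"dr": [0,0,0]},{"jaw": 0.0,"slide": [0,0,0],"dr": [0,0,0]}]'

```text
time_s: 12.18
ee_pos: [0.5851, -0.3725, 0.0424]
tcp_rot: [-2.027, -2.369, -0.089]
ft_force: [0.3, -0.1, -0.5]
opening: 0.0157
```

play_rows --deltas '[{"jaw": 0.0,"slide": [0,0,-0.004],"dr": [0,0,0]},{"jaw": 0.0,"slide": [0,0,0],"dr": [0,0,0]},{"jaw": 0.25,"slide": [0,0,0],"dr": [0,0,0]},{"jaw": 0.25,"slide": [0,0,0],"dr": [0,0,0]},{"jaw": 0.25,"slide": [0,0,0],"dr": [0,0,0]},{"jaw": 0.25,"slide": [0,0,0.01],"dr": [0,0,0]},{"jaw": 0.25,"slide": [0,0,0.03],"dr": [0,0,0]},{"jaw": 0.25,"slide": [0,0,0.03],"dr": [0,0,0]}]'

```text
time_s: 12.85
ee_pos: [0.5823, -0.3706, 0.1064]
tcp_rot: [-2.022, -2.36, -0.089]
ft_force: [1.0, -0.3, 1.0]
opening: 0.0235
```

play_rows --deltas '[{"jaw": 0.34,"slide": [0,0.01,0.035],"dr": [0,0,0]},{"jaw": 0.34,"slide": [0,0.03,0.035],"dr": [-1.5,0,-1.5]},{"jaw": 0.34,"slide": [0,0.037,0.02],"dr": [-2,0,-1.5]},{"jaw": 0.34,"slide": [0,0.037,0],"dr": [-2,0,-1.5]},{"jaw": 0.34,"slide": [0,0.037,0],"dr": [-2,0,-1.5]},{"jaw": 0.34,"slide": [0,0.037,0],"dr": [-2,0,-1.5]},{"jaw": 0.34,"slide": [0,0.037,0],"dr": [0,0,-1.5]},{"jaw": 0.34,"slide": [0,0.037,0],"dr": [0,0,0]}]'

```text
time_s: 13.52
ee_pos: [0.5855, -0.1149, 0.215]
tcp_rot: [2.167, 2.111, -0.099]
ft_force: [1.0, 0.2, -0.3]
opening: 0.0321
```

```bash
python3 - <<'E'
from h import *
s=st();axes(s)
c=capture("top"); save(c,"t9",(120,50,520,330),2)
E
```

```text
t 13.52 p [ 0.5855 -0.1149  0.215 ] r [ 2.167  2.111 -0.099] F [ 1.   0.2 -0.3] op 0.0321 q [-0.24  0.28  1.51 -0.12  1.29 -0.18]
yaw(y) -1.38 z [ 0.033 -0.128 -0.991] tiltx deg -7.35 tilty 1.91
```

View pics/t9.png

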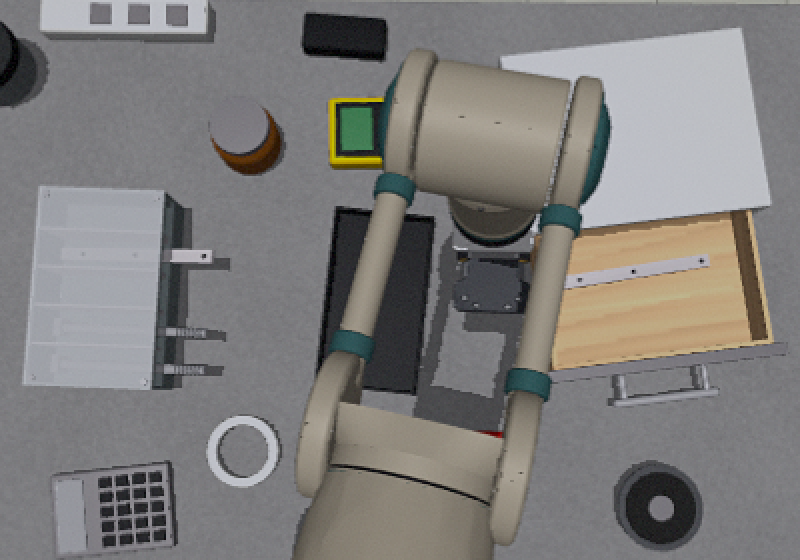

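play_rows --deltas '[{"jaw": 0.34,"slide": [0,0.036,0],"dr": [0,1,0]},{"jaw": 0.34,"slide": [0,0.037,0],"dr": [0,0,0]},{"jaw": 0.34,"slide": [0,0.037,0],"dr": [0,0,0]},{"jaw": 0.34,"slide": [0,0.037,0],"dr": [0,0,0]},{"jaw": 0.34,"slide": [0,0.037,0],"dr": [0,0,0]},{"jaw": 0.34,"slide": [0,0.037,-0.01],"dr": [0,0,0]},{"jaw": 0.34,"slide": [0,0.037,-0.02],"dr": [0,0,0]},{"jaw": 0.34,"slide": [0,0.037,-0.02],"dr": [0,0,0]}]'

```text
time_s: 14.23
ee_pos: [0.5879, 0.192, 0.1795]
tcp_rot: [2.168, 2.113, -0.085]
ft_force: [0.2, -0.2, -0.7]
opening: 0.0317
```

play_rows --deltas '[{"jaw": 0.34,"slide": [0,0.035,-0.02],"dr": [0,0,0]},{"jaw": 0.34,"slide": [0,0.02,-0.01],"dr": [0,0,0]},{"jaw": 0.34,"slide": [0,0,0],"dr": [0,0,0]}]'

```text
time_s: 14.48
ee_pos: [0.586, 0.2566, 0.1474]
tcp_rot: [2.164, 2.122, -0.082]
ft_force: [0.3, -0.0, -0.9]
opening: 0.0319
```

```bash
python3 - <<'E'
from h import *
s=st(); axes(s)
c=capture("wrist"); save(c,"w9")
for P in ([.583,.2147,.07],[.583,.26,.063]): print(proj(c,P,s))
E
```

```text
t 14.48 p [0.586  0.2566 0.1474] r [ 2.164  2.122 -0.082] F [ 0.3 -0.  -0.9] op 0.0319 q [ 0.38  0.43  1.46 -0.13  1.27  0.43]
yaw(y) -1.0 z [ 0.038 -0.116 -0.993] tiltx deg -6.67 tilty 2.2
[[314.58949619 240.43036311]]
[[313.07976358 190.76763237]]
```

View pics/w9.png

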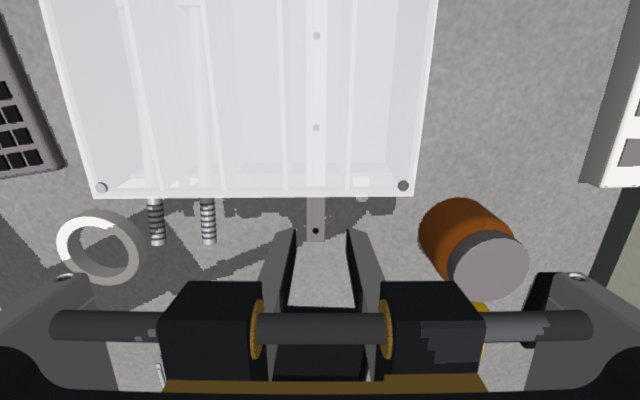

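play_rows --deltas '[{"jaw": 0.34,"slide": [-0.002,-0.007,-0.01],"dr": [0,2,0]},{"jaw": 0.34,"slide": [0,0,-0.02],"dr": [0,0,0]},{"jaw": 0.34,"slide": [0,0,-0.02],"dr": [0,0,0]},{"jaw": 0.34,"slide": [0,0,-0.015],"dr": [0,0,0]},{"jaw": 0.34,"slide": [0,0,0],"dr": [0,0,0]}]'

```text
time_s: 14.95
ee_pos: [0.5879, 0.2399, 0.0864]
tcp_rot: [2.181, 2.133, -0.12]
ft_force: [-0.5, -0.3, -0.5]
opening: 0.032
```

play_rows --deltas '[{"jaw": 0.34,"slide": [-0.005,0.01,0],"dr": [0,0,0]},{"jaw": 0.34,"slide": [0,0,-0.012],"dr": [0,0,0]},{"jaw": 0.34,"slide": [0,0,-0.01],"dr": [0,0,0]},{"jaw": 0.34,"slide": [0,0,0],"dr": [0,0,0]}]'

```text
time_s: 15.28
ee_pos: [0.5856, 0.2462, 0.0663]
tcp_rot: [2.186, 2.125, -0.116]
ft_force: [0.1, 0.1, 0.6]
opening: 0.0319
```

play_rows --deltas '[{"jaw": 0.34,"slide": [-0.001,0.003,-0.005],"dr": [0,0,0]},{"jaw": 0.34,"slide": [0,0,-0.002],"dr": [0,0,0]},{"jaw": 0.0,"slide": [0,0,0],"dr": [0,0,0]},{"jaw": 0.0,"slide": [0,0,0],"dr": [0,0,0]},{"jaw": 0.0,"slide": [0,0,0],"dr": [0,0,0]},{"jaw": 0.0,"slide": [0,0,0],"dr": [0,0,0]}]'

```text
time_s: 15.78
ee_pos: [0.5852, 0.2499, 0.0596]
tcp_rot: [2.185, 2.126, -0.114]
ft_force: [0.1, -0.1, 0.4]
opening: 0.0153
```

play_rows --deltas '[{"jaw": 0.0,"slide": [0,0,0.003],"dr": [2,0,0]},{"jaw": 0.0,"slide": [0,0,0.003],"dr": [2,0,0]},{"jaw": 0.0,"slide": [0,0,0.003],"dr": [2,0,0]},{"jaw": 0.0,"slide": [0,0,0.003],"dr": [2,0,0]},{"jaw": 0.0,"slide": [0,0,0.003],"dr": [2,0,0]},{"jaw": 0.0,"slide": [0,0,0],"dr": [0,0,0]}]'

```text
time_s: 16.28
ee_pos: [0.5845, 0.2506, 0.075]
tcp_rot: [-2.22, -2.168, -0.079]
ft_force: [0.1, -0.1, -0.5]
opening: 0.0151
```

```bash
python3 slope.py w10
```

```text
t 16.28 p [0.5845 0.2506 0.075 ] r [-2.22  -2.168 -0.079] F [ 0.1 -0.1 -0.5] op 0.0151 q [0.26 0.45 1.6  0.07 1.06 0.25]
yaw(y) -1.39 z [ 0.01   0.062 -0.998] tiltx deg 3.57 tilty 0.57
-0.04 241 x 0.5838 z 0.079
-0.03 382 x 0.5839 z 0.0792
-0.02 386 x 0.5842 z 0.0793
-0.01 501 x 0.5844 z 0.0796
0.0 1323 x 0.5844 z 0.084
0.01 255 x 0.5856 z 0.0973
0.02 1075 x 0.5844 z 0.098
0.03 1126 x 0.5845 z 0.098
0.04 1167 x 0.5845 z 0.0979
0.05 1215 x 0.5845 z 0.0979
0.06 1267 x 0.5845 z 0.0979
0.07 1311 x 0.5845 z 0.0979
0.08 1370 x 0.5845 z 0.0978
0.09 1415 x 0.5844 z 0.0978
0.1 1470 x 0.5845 z 0.0978
0.11 1531 x 0.5846 z 0.0979
0.12 1145 x 0.5842 z 0.0978
```

play_rows --deltas '[{"jaw": 0.0,"slide": [-0.0005,-0.014,-0.001],"dr": [-0.5,0,0]},{"jaw": 0.0,"slide": [-0.0005,-0.014,-0.001],"dr": [0,0,0]},{"jaw": 0.0,"slide": [0,-0.014,0],"dr": [0,0,0]},{"jaw": 0.0,"slide": [0,-0.014,0],"dr": [0,0,0]},{"jaw": 0.0,"slide": [0,-0.014,0],"dr": [0,0,0]},{"jaw": 0.0,"slide": [0,-0.014,0],"dr": [0,0,0]},{"jaw": 0.0,"slide": [0,-0.01,0],"dr": [0,0,0]},{"jaw": 0.0,"slide": [0,0,0],"dr": [0,0,0]}]'

```text
time_s: 17.0
ee_pos: [0.5814, 0.1473, 0.0711]
tcp_rot: [-2.223, -2.179, -0.058]
ft_force: [0.3, 0.1, 1.1]
opening: 0.0155
```

```bash
python3 slope.py w11
```

```text
t 17.0 p [0.5814 0.1473 0.0711] r [-2.223 -2.179 -0.058] F [0.3 0.1 1.1] op 0.0155 q [0.1  0.42 1.68 0.05 1.04 0.1 ]
yaw(y) -1.16 z [ 0.007  0.046 -0.999] tiltx deg 2.62 tilty 0.4
-0.04 241 x 0.5809 z 0.0756
-0.03 384 x 0.5809 z 0.0756
-0.02 383 x 0.5812 z 0.0756
-0.01 511 x 0.5813 z 0.0759
0.0 1473 x 0.5814 z 0.082
0.01 451 x 0.5818 z 0.0755
0.02 472 x 0.582 z 0.0754
0.03 475 x 0.5822 z 0.0753
0.04 499 x 0.5824 z 0.0754
0.05 515 x 0.5828 z 0.0753
0.06 555 x 0.583 z 0.0754
0.07 568 x 0.583 z 0.0753
0.08 577 x 0.5832 z 0.0752
0.09 604 x 0.5835 z 0.0751
0.1 643 x 0.584 z 0.0752
0.11 654 x 0.5839 z 0.0752
0.12 1719 x 0.5816 z 0.0929
```

play_rows --deltas '[{"jaw": 0.0,"slide": [0,-0.014,0.002],"dr": [0,0,0]},{"jaw": 0.0,"slide": [0,-0.014,0.001],"dr": [0,0,0]},{"jaw": 0.0,"slide": [0,-0.014,0],"dr": [0,0,0]},{"jaw": 0.0,"slide": [0,-0.014,0.001],"dr": [0,0,0]},{"jaw": 0.0,"slide": [0,-0.014,0],"dr": [0,0,0]},{"jaw": 0.0,"slide": [0,-0.014,0.01],"dr": [0,0,0]},{"jaw": 0.0,"slide": [0,-0.014,0.02],"dr": [0,0,0]},{"jaw": 0.0,"slide": [0,-0.014,0.025],"dr": [0,0,0]}]'

```text
time_s: 17.72
ee_pos: [0.5767, 0.035, 0.126]
tcp_rot: [-2.21, -2.176, -0.049]
ft_force: [-0.6, -0.3, -1.0]
opening: 0.0156
```

play_rows --deltas '[{"jaw": 0.0,"slide": [-0.004,-0.034,0.003],"dr": [0,0,1.5]},{"jaw": 0.0,"slide": [-0.004,-0.037,0.003],"dr": [0,0,1.5]},{"jaw": 0.0,"slide": [-0.004,-0.037,0.003],"dr": [0,0,1.5]},{"jaw": 0.0,"slide": [-0.004,-0.037,0],"dr": [0,0,1.5]},{"jaw": 0.0,"slide": [-0.004,-0.037,0],"dr": [0,0,1.5]},{"jaw": 0.0,"slide": [-0.004,-0.037,0],"dr": [0,0,1]},{"jaw": 0.0,"slide": [-0.004,-0.037,0],"dr": [0,0,0]},{"jaw": 0.0,"slide": [-0.004,-0.037,0],"dr": [0,0,0]}]'

```text
time_s: 18.38
ee_pos: [0.5479, -0.2655, 0.1435]
tcp_rot: [-2.027, -2.36, -0.065]
ft_force: [0.7, 0.9, -0.6]
opening: 0.0155
```

play_rows --deltas '[{"jaw": 0.0,"slide": [-0.004,-0.037,0],"dr": [0,0,0]},{"jaw": 0.0,"slide": [-0.003,-0.035,0],"dr": [0,0,0]},{"jaw": 0.0,"slide": [0,-0.02,0],"dr": [0,0,0]},{"jaw": 0.0,"slide": [0,0,0],"dr": [0,0,0]}]'

```text
time_s: 18.72
ee_pos: [0.539, -0.3709, 0.1432]
tcp_rot: [-2.037, -2.358, -0.062]
ft_force: [0.1, -0.4, 0.0]
opening: 0.0158
```

```bash
python3 - <<'E'
from h import *
s=st(); axes(s)
c=capture("wrist"); save(c,"w12")
E
```

```text
t 18.72 p [ 0.539  -0.3709  0.1432] r [-2.037 -2.358 -0.062] F [ 0.1 -0.4  0. ] op 0.0158 q [-0.73  0.45  1.42  0.04  1.3  -0.89]
yaw(y) 8.32 z [ 0.007  0.046 -0.999] tiltx deg 2.66 tilty 0.41
```

View pics/w12.png

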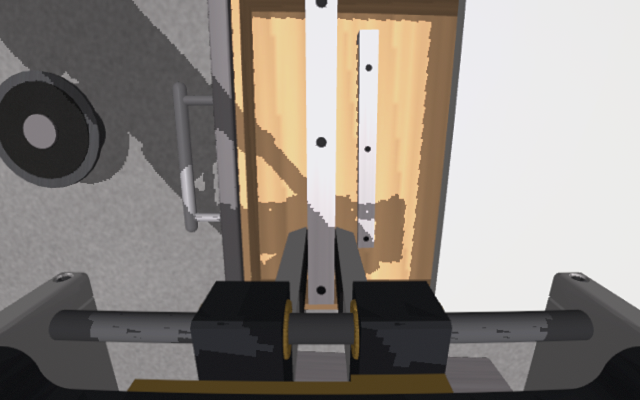

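play_rows --deltas '[{"jaw": 0.0,"slide": [-0.004,-0.007,-0.02],"dr": [0,0,0]},{"jaw": 0.0,"slide": [-0.004,-0.007,-0.025],"dr": [0,0,0]},{"jaw": 0.0,"slide": [0,-0.004,-0.025],"dr": [0,0,0]},{"jaw": 0.0,"slide": [0,-0.003,-0.018],"dr": [0,0,0]},{"jaw": 0.0,"slide": [0,0,-0.005],"dr": [0,0,0]},{"jaw": 0.0,"slide": [0,0,0],"dr": [0,0,0]}]'

```text
time_s: 19.27
ee_pos: [0.5325, -0.3825, 0.0492]
tcp_rot: [-2.031, -2.361, -0.073]
ft_force: [0.9, 0.3, -1.1]
opening: 0.0154
```

play_rows --deltas '[{"jaw": 0.0,"slide": [0,0,-0.006],"dr": [0,0,0]},{"jaw": 0.0,"slide": [0,0,-0.004],"dr": [0,0,0]},{"jaw": 0.0,"slide": [0,0,0],"dr": [0,0,0]},{"jaw": 0.25,"slide": [0,0,0],"dr": [0,0,0]},{"jaw": 0.25,"slide": [0,0,0],"dr": [0,0,0]},{"jaw": 0.25,"slide": [0,0,0],"dr": [0,0,0]},{"jaw": 0.25,"slide": [0,0,0.01],"dr": [0,0,0]},{"jaw": 0.25,"slide": [0,0,0.03],"dr": [0,0,0]}]'

```text
time_s: 19.93
ee_pos: [0.533, -0.3776, 0.08]
tcp_rot: [-2.024, -2.361, -0.075]
ft_force: [-0.6, 0.7, -0.3]
opening: 0.0235
```

play_rows --deltas '[{"jaw": 0.34,"slide": [0,0,0.035],"dr": [0,0,0]},{"jaw": 0.34,"slide": [0,0.02,0.035],"dr": [-1.5,0,-1.5]},{"jaw": 0.34,"slide": [-0.005,0.037,0.03],"dr": [-2,0,-1.5]},{"jaw": 0.34,"slide": [-0.005,0.037,0.01],"dr": [-2,0,-1.5]},{"jaw": 0.34,"slide": [-0.005,0.037,0],"dr": [-2,0,-1.5]},{"jaw": 0.34,"slide": [-0.005,0.037,0],"dr": [-2,0,-1.5]},{"jaw": 0.34,"slide": [-0.005,0.037,0],"dr": [0,0,-1.5]},{"jaw": 0.34,"slide": [-0.005,0.037,0],"dr": [0,0,0]}]'

```text
time_s: 20.6
ee_pos: [0.5072, -0.1441, 0.209]
tcp_rot: [2.166, 2.106, -0.113]
ft_force: [0.3, -0.4, 0.9]
opening: 0.0318
```

play_rows --deltas '[{"jaw": 0.34,"slide": [-0.003,0.037,0],"dr": [0,0,0]},{"jaw": 0.34,"slide": [-0.003,0.037,0],"dr": [0,0,0]},{"jaw": 0.34,"slide": [-0.003,0.037,0],"dr": [0,0,0]},{"jaw": 0.34,"slide": [-0.003,0.037,0],"dr": [0,0,0]},{"jaw": 0.34,"slide": [-0.003,0.037,0],"dr": [0,0,0]},{"jaw": 0.34,"slide": [0,0.037,-0.01],"dr": [0,0,0]},{"jaw": 0.34,"slide": [0,0.037,-0.02],"dr": [0,0,0]},{"jaw": 0.34,"slide": [0,0.037,-0.02],"dr": [0,0,0]}]'

```text
time_s: 21.27
ee_pos: [0.4924, 0.1655, 0.1762]
tcp_rot: [2.159, 2.087, -0.076]
ft_force: [0.3, 0.3, -0.3]
opening: 0.0319
```

```bash
python3 - <<'E'
from h import *
s=st(); axes(s)
c=capture("top"); save(c,"t13",(120,50,520,330),2)
E
```

```text
t 21.27 p [0.4924 0.1655 0.1762] r [ 2.159  2.087 -0.076] F [ 0.3  0.3 -0.3] op 0.0319 q [ 0.3   0.22  1.7  -0.16  1.21  0.38]
yaw(y) -1.72 z [ 0.059 -0.134 -0.989] tiltx deg -7.69 tilty 3.41
```

View pics/t13.png

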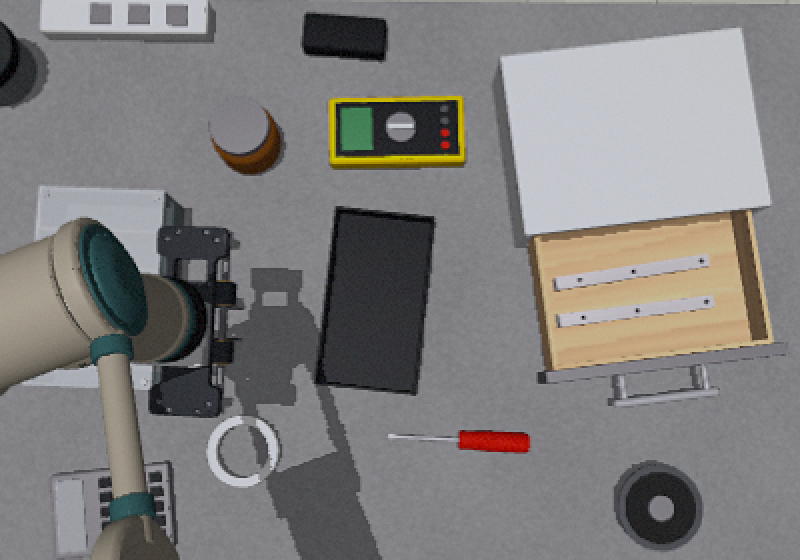

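play_rows --deltas '[{"jaw": 0.34,"slide": [0,0.03,-0.01],"dr": [0,1.7,0]},{"jaw": 0.34,"slide": [0,0.025,-0.02],"dr": [0,1.7,0]},{"jaw": 0.34,"slide": [0,0.015,-0.02],"dr": [0,0,0]},{"jaw": 0.34,"slide": [0,0.01,0],"dr": [0,0,0]},{"jaw": 0.34,"slide": [0,0,0],"dr": [0,0,0]}]'

```text
time_s: 21.73
ee_pos: [0.4905, 0.2595, 0.125]
tcp_rot: [2.179, 2.133, -0.135]
ft_force: [-0.1, -0.7, -0.4]
opening: 0.0319
```

```bash
python3 - <<'E'
from h import *
s=st(); axes(s)
c=capture("wrist"); save(c,"w14")
for P in ([.487,.2191,.071],[.488,.26,.061]): print(proj(c,P,s))
E
```

```text
t 21.73 p [0.4905 0.2595 0.125 ] r [ 2.179  2.133 -0.135] F [-0.1 -0.7 -0.4] op 0.0319 q [ 0.44  0.35  1.64 -0.12  1.21  0.51]
yaw(y) -1.21 z [-0.001 -0.125 -0.992] tiltx deg -7.21 tilty -0.06
[[317.25508303 252.55951624]]
[[317.30076976 202.5723105 ]]
```

View pics/w14.png

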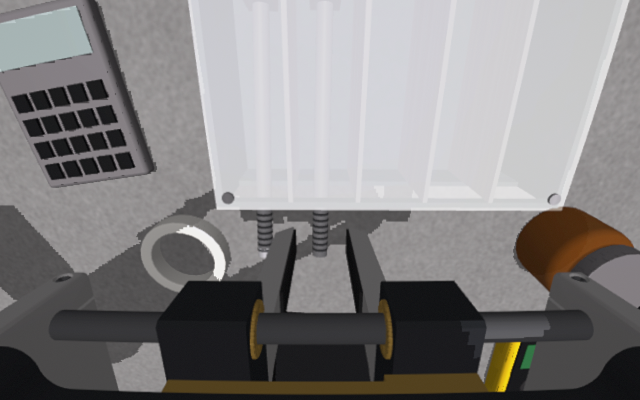

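play_rows --deltas '[{"jaw": 0.34,"slide": [-0.001,-0.006,-0.01],"dr": [0,0,0]},{"jaw": 0.34,"slide": [-0.001,0,-0.02],"dr": [0,0,0]},{"jaw": 0.34,"slide": [0,0,-0.015],"dr": [0,0,0]},{"jaw": 0.34,"slide": [0,0,0],"dr": [0,0,0]}]'

```text
time_s: 22.12
ee_pos: [0.4917, 0.2488, 0.0867]
tcp_rot: [2.178, 2.125, -0.124]
ft_force: [-0.5, -1.1, 0.4]
opening: 0.0319
```

play_rows --deltas '[{"jaw": 0.34,"slide": [-0.002,0.002,-0.012],"dr": [0,0,0]},{"jaw": 0.34,"slide": [0,0,-0.01],"dr": [0,0,0]},{"jaw": 0.34,"slide": [0,0,-0.004],"dr": [0,0,0]},{"jaw": 0.34,"slide": [0,0,0],"dr": [0,0,0]}]'

```text
time_s: 22.45
ee_pos: [0.493, 0.2476, 0.0662]
tcp_rot: [2.179, 2.118, -0.113]
ft_force: [0.4, 0.0, 0.2]
opening: 0.0319
```

play_rows --deltas '[{"jaw": 0.34,"slide": [-0.003,0.003,-0.004],"dr": [0,0,0]},{"jaw": 0.34,"slide": [0,0,-0.003],"dr": [0,0,0]},{"jaw": 0.0,"slide": [0,0,0],"dr": [0,0,0]},{"jaw": 0.0,"slide": [0,0,0],"dr": [0,0,0]},{"jaw": 0.0,"slide": [0,0,0],"dr": [0,0,0]},{"jaw": 0.0,"slide": [0,0,0],"dr": [0,0,0]},{"jaw": 0.0,"slide": [0,0,0],"dr": [0,0,0]}]'

```text
time_s: 23.03
ee_pos: [0.4915, 0.251, 0.0615]
tcp_rot: [2.179, 2.116, -0.107]
ft_force: [0.1, -0.7, -0.3]
opening: 0.0111
```

play_rows --deltas '[{"jaw": 0.0,"slide": [0,0,0.002],"dr": [2,0,0]},{"jaw": 0.0,"slide": [0,0,0.002],"dr": [2,0,0]},{"jaw": 0.0,"slide": [0,0,0.002],"dr": [2,0,0]},{"jaw": 0.0,"slide": [0,0,0.002],"dr": [2,0,0]},{"jaw": 0.0,"slide": [0,0,0.001],"dr": [2,0,0]},{"jaw": 0.0,"slide": [0,0,0],"dr": [0,0,0]}]'

```text
time_s: 23.53
ee_pos: [0.4898, 0.2512, 0.069]
tcp_rot: [-2.23, -2.171, -0.08]
ft_force: [0.4, -0.4, -1.9]
opening: 0.0115
```

```bash
python3 slope.py w15; python3 - <<'E'
from h import *
c=capture("scene"); save(c,"s15",(330,100,500,240),4.6)
E
```

```text
t 23.53 p [0.4898 0.2512 0.069 ] r [-2.23  -2.171 -0.08 ] F [ 0.4 -0.4 -1.9] op 0.0115 q [0.31 0.34 1.81 0.06 0.96 0.31]
yaw(y) -1.55 z [ 0.017  0.056 -0.998] tiltx deg 3.21 tilty 1.0
-0.04 140 x 0.4886 z 0.077
-0.03 303 x 0.489 z 0.0767
-0.02 298 x 0.4893 z 0.0762
-0.01 372 x 0.4896 z 0.0763
0.0 1687 x 0.4897 z 0.0869
0.01 68 x 0.4903 z 0.075
0.02 1115 x 0.4899 z 0.0979
0.03 1201 x 0.4897 z 0.098
0.04 1263 x 0.4897 z 0.0979
0.05 1316 x 0.4897 z 0.0979
0.06 1375 x 0.4898 z 0.0979
0.07 1438 x 0.4899 z 0.0979
0.08 1502 x 0.4897 z 0.0979
0.09 1557 x 0.4897 z 0.0979
0.1 1614 x 0.4897 z 0.0978
0.11 1695 x 0.4898 z 0.0979
0.12 831 x 0.4894 z 0.0978
```

View pics/w15.png

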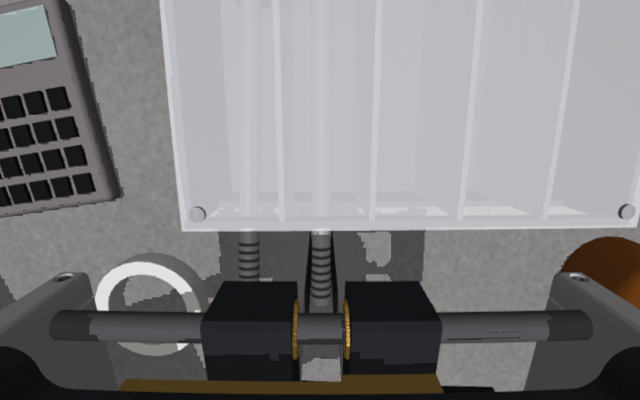

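play_rows --deltas '[{"jaw": 0.0,"slide": [0,0,0],"dr": [1.5,0,0]},{"jaw": 0.0,"slide": [0,0,0],"dr": [1.5,0,0]},{"jaw": 0.0,"slide": [-0.0005,-0.01,0],"dr": [0,0,0]},{"jaw": 0.0,"slide": [-0.0005,-0.012,0],"dr": [0,0,0]},{"jaw": 0.0,"slide": [0,-0.014,0],"dr": [0,0,0]},{"jaw": 0.0,"slide": [0,-0.014,0],"dr": [0,0,0]},{"jaw": 0.0,"slide": [0,-0.014,0],"dr": [0,0,0]},{"jaw": 0.0,"slide": [0,-0.014,0],"dr": [0,0,0]}]'

```text
time_s: 24.3
ee_pos: [0.4878, 0.1712, 0.0675]
tcp_rot: [-2.194, -2.158, -0.125]
ft_force: [0.3, -0.7, -1.8]
opening: 0.0109
```

```bash
python3 slope.py w16
```

```text
t 24.3 p [0.4878 0.1712 0.0675] r [-2.194 -2.158 -0.125] F [ 0.3 -0.7 -1.8] op 0.0109 q [0.13 0.3  1.89 0.12 0.93 0.07]
yaw(y) -1.0 z [ 0.015  0.101 -0.995] tiltx deg 5.77 tilty 0.86
-0.04 152 x 0.4872 z 0.0742
-0.03 307 x 0.4873 z 0.0743
-0.02 323 x 0.4875 z 0.0744
-0.01 403 x 0.4876 z 0.0747
0.0 1790 x 0.4879 z 0.0852
0.01 326 x 0.488 z 0.0737
0.02 342 x 0.4882 z 0.0735
0.03 347 x 0.4884 z 0.0734
0.04 355 x 0.4886 z 0.0733
0.05 360 x 0.4888 z 0.073
0.06 375 x 0.4892 z 0.0729
0.07 407 x 0.4892 z 0.0726
0.08 411 x 0.4893 z 0.0724
0.09 534 x 0.491 z 0.0727
0.1 2157 x 0.4875 z 0.0975
0.11 1567 x 0.4877 z 0.0979
0.12 844 x 0.4876 z 0.0978
```

play_rows --deltas '[{"jaw": 0.0,"slide": [0,-0.01,0.002],"dr": [1,0,0]},{"jaw": 0.0,"slide": [0,-0.012,0.001],"dr": [0,0,0]},{"jaw": 0.0,"slide": [0,-0.012,0],"dr": [0,0,0]},{"jaw": 0.0,"slide": [0,0,0],"dr": [0,0,0]}]'

```text
time_s: 24.68
ee_pos: [0.4873, 0.1308, 0.0704]
tcp_rot: [-2.189, -2.15, -0.137]
ft_force: [0.5, 0.3, -2.7]
opening: 0.0111
```

```bash
python3 slope.py w17
```

```text
t 24.68 p [0.4873 0.1308 0.0704] r [-2.189 -2.15  -0.137] F [ 0.5  0.3 -2.7] op 0.0111 q [ 0.04  0.29  1.91  0.14  0.94 -0.02]
yaw(y) -1.08 z [ 0.014  0.113 -0.994] tiltx deg 6.46 tilty 0.81
-0.04 155 x 0.4867 z 0.0768
-0.03 308 x 0.4868 z 0.077
-0.02 303 x 0.487 z 0.077
-0.01 371 x 0.4871 z 0.0774
0.0 1651 x 0.4873 z 0.0858
0.01 332 x 0.4876 z 0.0767
0.02 338 x 0.4878 z 0.0768
0.03 344 x 0.488 z 0.0766
0.04 354 x 0.4881 z 0.0765
0.05 358 x 0.4884 z 0.0765
0.06 378 x 0.4887 z 0.0763
0.07 413 x 0.4887 z 0.0762
0.08 410 x 0.489 z 0.0762
0.09 417 x 0.4891 z 0.0762
0.1 426 x 0.4893 z 0.0762
0.11 432 x 0.4895 z 0.0761
0.12 437 x 0.4898 z 0.0761
0.13 287 x 0.4898 z 0.076
0.14 211 x 0.4855 z 0.0517
```

play_rows --deltas '[{"jaw": 0.0,"slide": [0,-0.014,0],"dr": [0,0,0]},{"jaw": 0.0,"slide": [0,-0.014,0],"dr": [0,0,0]},{"jaw": 0.0,"slide": [0,-0.014,0],"dr": [0,0,0]},{"jaw": 0.0,"slide": [0,-0.014,0],"dr": [0,0,0]},{"jaw": 0.0,"slide": [0,-0.014,0],"dr": [0,0,0]},{"jaw": 0.0,"slide": [0,-0.005,0.015],"dr": [0,0,0]},{"jaw": 0.0,"slide": [0,0,0.02],"dr": [0,0,0]},{"jaw": 0.0,"slide": [0,0,0.02],"dr": [0,0,0]}]'

```text
time_s: 25.4
ee_pos: [0.484, 0.0575, 0.1232]
tcp_rot: [-2.183, -2.144, -0.127]
ft_force: [0.3, 0.7, -1.9]
opening: 0.0112
```

```bash
python3 slope.py w18 .09;  python3 - <<'E'
from h import *
c=capture("top"); save(c,"t18",(120,50,520,330),2)
E
```

```text
t 25.4 p [0.484  0.0575 0.1232] r [-2.183 -2.144 -0.127] F [ 0.3  0.7 -1.9] op 0.0112 q [-0.11  0.22  1.85  0.13  1.09 -0.16]
yaw(y) -1.03 z [ 0.004  0.114 -0.993] tiltx deg 6.56 tilty 0.22
```

View pics/w18.png

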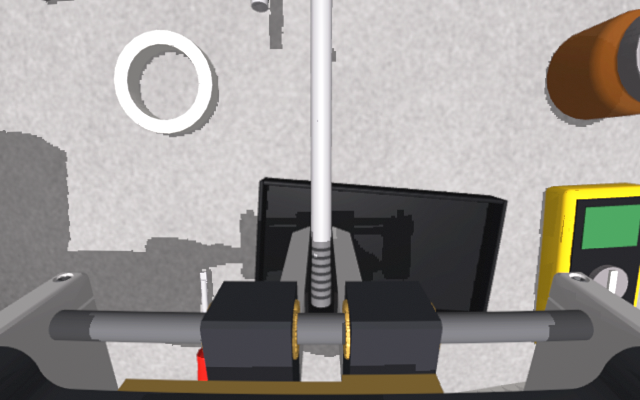

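View pics/t18.png

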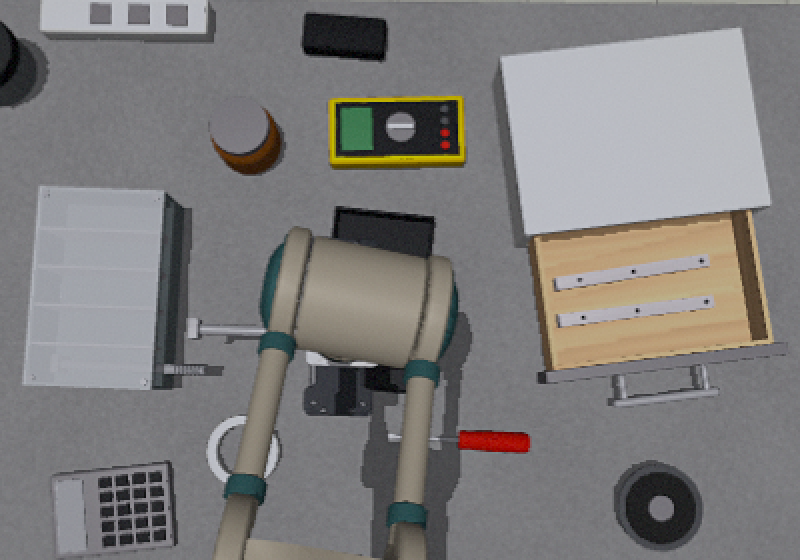

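play_rows --deltas '[{"jaw": 0.0,"slide": [-0.001,-0.005,0],"dr": [0,0,-6.8]},{"jaw": 0.0,"slide": [-0.001,-0.005,0],"dr": [0,0,-6.8]},{"jaw": 0.0,"slide": [-0.001,-0.005,0],"dr": [0,0,-6.8]},{"jaw": 0.0,"slide": [-0.001,-0.005,0],"dr": [0,0,-6.8]},{"jaw": 0.0,"slide": [-0.001,-0.005,0],"dr": [0,0,-6.8]},{"jaw": 0.0,"slide": [-0.001,-0.005,0],"dr": [0,0,-6.8]},{"jaw": 0.0,"slide": [-0.001,-0.005,0],"dr": [0,0,-6.8]},{"jaw": 0.0,"slide": [-0.001,-0.005,0],"dr": [0,0,-6.8]}]'

```text
time_s: 26.17
ee_pos: [0.4754, 0.0212, 0.1183]
tcp_rot: [-2.987, -0.867, -0.165]
ft_force: [0.8, 0.3, -2.5]
opening: 0.0113
```

play_rows --deltas '[{"jaw": 0.0,"slide": [-0.001,-0.005,0],"dr": [0,0,-6.8]},{"jaw": 0.0,"slide": [-0.001,-0.005,0],"dr": [0,0,-6.8]},{"jaw": 0.0,"slide": [-0.001,-0.005,0],"dr": [0,0,-6.8]},{"jaw": 0.0,"slide": [-0.001,-0.005,0],"dr": [0,0,-6.8]},{"jaw": 0.0,"slide": [-0.001,0,0],"dr": [0,0,-6.8]},{"jaw": 0.0,"slide": [-0.001,0,0],"dr": [0,0,-6.8]},{"jaw": 0.0,"slide": [0,0,0],"dr": [0,0,0]}]'

```text
time_s: 26.75
ee_pos: [0.4616, 0.0051, 0.1091]
tcp_rot: [3.119, -0.288, 0.148]
ft_force: [0.4, 0.9, -2.9]
opening: 0.0112
```

```bash
cat > tr.py <<'E'
from h import *
import sys
s=st(); axes(s)
c=capture("wrist"); save(c,sys.argv[1])
P=cloud(c,s)
# tool-held bolt direction via points above .09
m=(P[...,2]>float(sys.argv[2]))&(P[...,2]<.16)&(c["z_map"]>.1)
R=Ro.from_rotvec(s["tcp_rot"]).as_matrix()
d=R[:2,0]/np.linalg.norm(R[:2,0]); n=np.array([-d[1],d[0]])
rel=P[...,:2]-s["ee_pos"][:2]; a=rel@d; b=rel@n
for lo in np.arange(-.05,.18,.02):
    k=m&(a>lo)&(a<lo+.02)&(abs(b)<.015)
    if k.sum()>10: print("bolt",lo.round(2),P[k].mean(0).round(4),np.median(P[k][:,2]).round(4))
E
python3 tr.py w19 .1
```

```text
t 26.75 p [0.4616 0.0051 0.1091] r [ 3.119 -0.288  0.148] F [ 0.4  0.9 -2.9] op 0.0112 q [-0.14  0.15  1.97 -0.    0.92  1.62]
yaw(y) -100.53 z [ 0.093 -0.015 -0.996] tiltx deg -0.85 tilty 5.37
bolt -0.05 [0.43   0.0101 0.1165] 0.1169
bolt -0.03 [0.4419 0.0078 0.1165] 0.1165
bolt -0.01 [0.4662 0.0043 0.1319] 0.1308
bolt 0.01 [0.4802 0.0008 0.1131] 0.1141
bolt 0.03 [ 0.5008 -0.0031  0.1131] 0.1134
bolt 0.05 [ 0.5205 -0.0066  0.1121] 0.1123
bolt 0.07 [ 0.5401 -0.0102  0.1111] 0.1114
bolt 0.09 [ 0.5599 -0.0138  0.1101] 0.1103
bolt 0.11 [ 0.5796 -0.0177  0.1091] 0.1094
bolt 0.13 [ 0.5941 -0.0205  0.1081] 0.1084
```

View pics/w19.png

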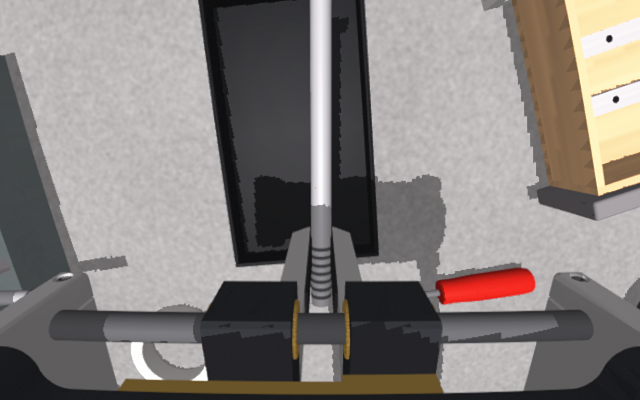

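```bash
python3 - <<'E'
from h import *
s=st(); c=capture("wrist")
print(plane(c,[(237,265),(378,255),(200,0),(362,0)],.03,s).round(4))
c=capture("top"); g=c["color"].astype(int).max(2)
P=plane(c,[(u,v) for v in range(400) for u in range(640)],.03).reshape(400,640,3)
m=((g<70)&(P[...,0]>.38)&(P[...,0]<.69)&(P[...,1]>-.1)&(P[...,1]<.12)).astype(np.uint8)
save(c,"t19",(240,120,380,280),4)
E
```

```text
t 26.8 p [0.4615 0.0051 0.109 ] r [ 3.12  -0.281  0.148] F [ 0.5  0.4 -2.6] op 0.0108 q [-0.14  0.15  1.97 -0.    0.92  1.61]
[[ 0.4304  0.0866  0.03  ]
 [ 0.4173 -0.0397  0.03  ]
 [ 0.6489  0.0659  0.03  ]
 [ 0.6254 -0.058   0.03  ]]
```

View pics/t19.png

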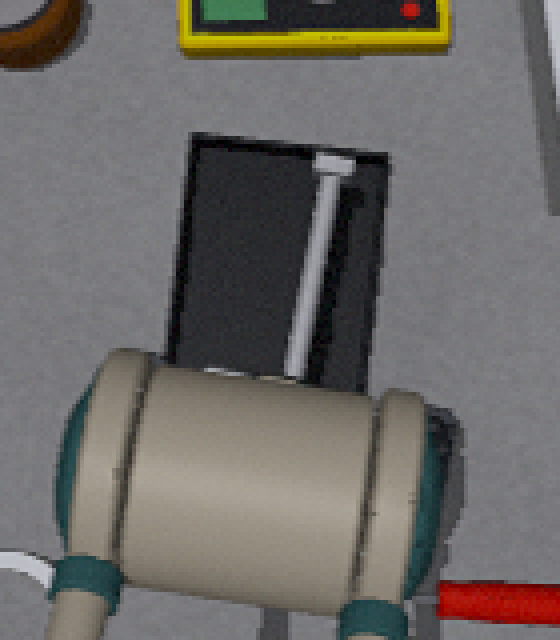

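play_rows --deltas '[{"jaw": 0.0,"slide": [0.005,-0.006,0],"dr": [0,-1.5,2.4]},{"jaw": 0.0,"slide": [0.005,-0.005,-0.005],"dr": [0,-1.5,2.4]},{"jaw": 0.0,"slide": [0,0,-0.015],"dr": [0,0,0]},{"jaw": 0.0,"slide": [0,0,-0.015],"dr": [0,0,0]},{"jaw": 0.0,"slide": [0,0,0],"dr": [0,0,0]}]'

```text
time_s: 27.32
ee_pos: [0.4744, -0.0063, 0.0739]
tcp_rot: [-3.127, 0.123, -0.241]
ft_force: [-0.7, 0.2, -1.1]
opening: 0.0113
```

```bash
python3 tr.py w20 .06
```

```text
t 27.32 p [ 0.4744 -0.0063  0.0739] r [-3.127  0.123 -0.241] F [-0.7  0.2 -1.1] op 0.0113 q [-0.18  0.19  2.05  0.04  0.76  1.45]
yaw(y) -94.47 z [ 0.153 -0.003 -0.988] tiltx deg -0.17 tilty 8.81
bolt -0.05 [ 0.4423 -0.0048  0.08  ] 0.0803
bolt -0.03 [ 0.4555 -0.0059  0.0952] 0.0808
bolt -0.01 [ 0.4767 -0.0066  0.1054] 0.1061
bolt 0.01 [ 0.4933 -0.0088  0.0785] 0.0797
bolt 0.03 [ 0.5142 -0.0104  0.0795] 0.0797
bolt 0.05 [ 0.5342 -0.012   0.0793] 0.0795
bolt 0.07 [ 0.5543 -0.0134  0.079 ] 0.0793
bolt 0.09 [ 0.5742 -0.0148  0.0787] 0.079
bolt 0.11 [ 0.594  -0.0167  0.0784] 0.0788
bolt 0.13 [ 0.6094 -0.0179  0.0782] 0.0784
```

View pics/w20.png

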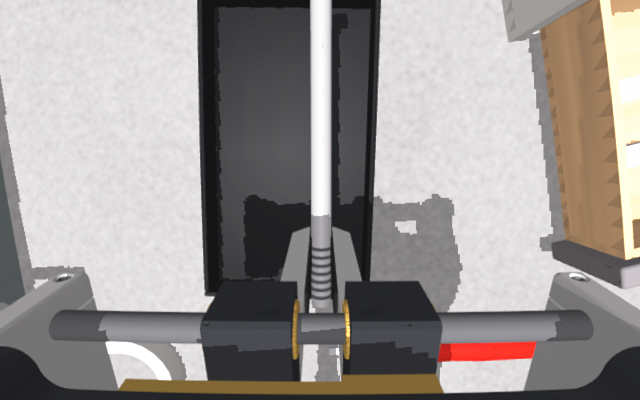

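play_rows --deltas '[{"jaw": 0.0,"slide": [-0.003,0,-0.015],"dr": [0,0,-0.5]},{"jaw": 0.0,"slide": [0,0,-0.015],"dr": [0,0,0]},{"jaw": 0.0,"slide": [0,0,-0.012],"dr": [0,0,0]},{"jaw": 0.0,"slide": [0,0,-0.004],"dr": [0,0,0]},{"jaw": 0.0,"slide": [0,0,0],"dr": [0,0,0]}]'

```text
time_s: 27.78
ee_pos: [0.4768, -0.0069, 0.0315]
tcp_rot: [-3.127, 0.129, -0.257]
ft_force: [0.0, 0.6, -0.6]
opening: 0.0109
```

play_rows --deltas '[{"jaw": 0.0,"slide": [-0.006,0,-0.006],"dr": [0,0,0]},{"jaw": 0.0,"slide": [0,0,-0.005],"dr": [0,0,0]},{"jaw": 0.0,"slide": [0,0,0],"dr": [0,0,0]}]'

```text
time_s: 28.03
ee_pos: [0.4725, -0.0072, 0.0218]
tcp_rot: [-3.127, 0.127, -0.264]
ft_force: [-0.0, 0.1, -2.0]
opening: 0.0109
```

Release and rise.

play_rows --deltas '[{"jaw": 0.24,"slide": [0,0,0],"dr": [0,0,0]},{"jaw": 0.24,"slide": [0,0,0],"dr": [0,0,0]},{"jaw": 0.24,"slide": [0,0,0],"dr": [0,0,0]},{"jaw": 0.24,"slide": [0,0,0.01],"dr": [0,0,0]},{"jaw": 0.24,"slide": [0,0,0.03],"dr": [0,0,0]},{"jaw": 0.3,"slide": [0,0,0.035],"dr": [0,0,0]},{"jaw": 0.3,"slide": [0,0,0.035],"dr": [0,2,0]},{"jaw": 0.3,"slide": [0,0,0.03],"dr": [0,2,0]}]'

```text
time_s: 28.7
ee_pos: [0.4672, -0.0065, 0.1638]
tcp_rot: [3.135, -0.128, 0.138]
ft_force: [0.8, 0.9, -1.2]
opening: 0.0282
```

```bash
python3 - <<'E'
from h import *
s=st(); axes(s)
c=capture("wrist"); save(c,"w21")
E
```

```text
t 28.7 p [ 0.4672 -0.0065  0.1638] r [ 3.135 -0.128  0.138] F [ 0.8  0.9 -1.2] op 0.0282 q [-0.17  0.1   1.87  0.01  1.08  1.48]
yaw(y) -94.68 z [ 0.088 -0.005 -0.996] tiltx deg -0.27 tilty 5.03
```

View pics/w21.png

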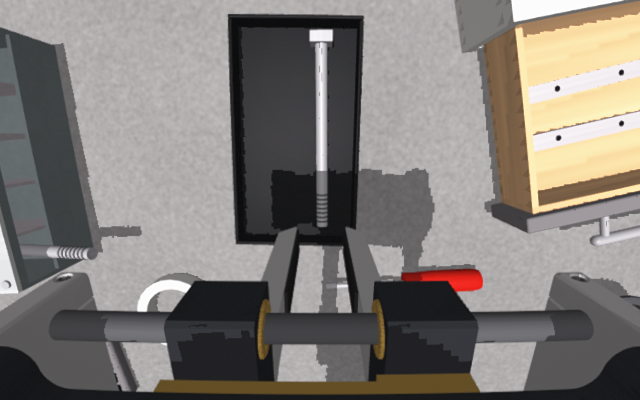

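play_rows --deltas '[{"jaw": 0.34,"slide": [-0.001,0.017,0.005],"dr": [0,0,6.8]},{"jaw": 0.34,"slide": [-0.001,0.017,0.005],"dr": [0,0,6.8]},{"jaw": 0.34,"slide": [-0.001,0.017,0.005],"dr": [0,0,6.8]},{"jaw": 0.34,"slide": [-0.001,0.017,0],"dr": [0,0,6.8]},{"jaw": 0.34,"slide": [-0.001,0.017,0],"dr": [0,0,6.8]},{"jaw": 0.34,"slide": [-0.001,0.017,0],"dr": [0,0,6.8]},{"jaw": 0.34,"slide": [-0.001,0.017,0],"dr": [0,0,6.8]},{"jaw": 0.34,"slide": [-0.001,0.017,0],"dr": [0,0,6.8]}]'

```text
time_s: 29.42
ee_pos: [0.4731, 0.1314, 0.1953]
tcp_rot: [-2.778, -1.357, -0.182]
ft_force: [0.1, 0.6, 0.5]
opening: 0.0322
```

play_rows --deltas '[{"jaw": 0.34,"slide": [-0.001,0.017,0],"dr": [0,0,6.8]},{"jaw": 0.34,"slide": [-0.001,0.017,0],"dr": [0,0,6.8]},{"jaw": 0.34,"slide": [-0.001,0.017,0],"dr": [0,0,6.8]},{"jaw": 0.34,"slide": [-0.001,0.017,0],"dr": [-3,0,5]},{"jaw": 0.34,"slide": [-0.001,0.017,0],"dr": [-5,0,4]},{"jaw": 0.34,"slide": [-0.001,0.017,0],"dr": [-5,0,3]},{"jaw": 0.34,"slide": [0,0,0],"dr": [0,0,0]}]'

```text
time_s: 30.0
ee_pos: [0.4702, 0.2405, 0.1974]
tcp_rot: [2.204, 2.076, -0.049]
ft_force: [-0.0, 1.0, 0.0]
opening: 0.0316
```

```bash
python3 - <<'E'
from h import *
s=st(); axes(s)
c=capture("wrist"); save(c,"w22")
for P in ([.4435,.2175,.071],[.4435,.26,.061]): print(proj(c,P,s))
E
```

```text
t 30.0 p [0.4702 0.2405 0.1974] r [ 2.204  2.076 -0.049] F [-0.  1.  0.] op 0.0316 q [ 0.43  0.22  1.64 -0.12  1.28  0.52]
yaw(y) -3.26 z [ 0.054 -0.104 -0.993] tiltx deg -6.0 tilty 3.09
[[288.56191179 203.32582742]]
[[284.86467531 160.53161367]]
```

View pics/w22.png

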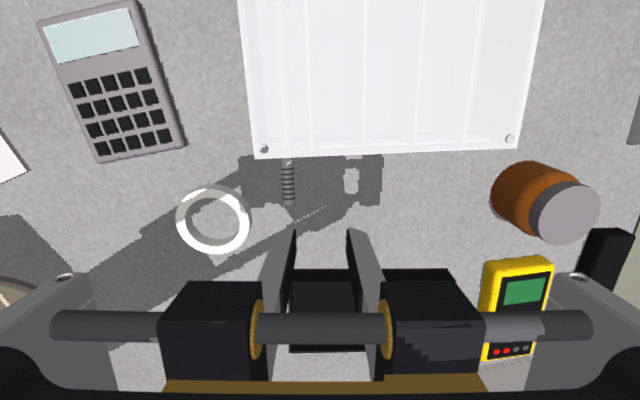

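play_rows --deltas '[{"jaw": 0.34,"slide": [-0.013,0.005,-0.015],"dr": [0,1.5,1]},{"jaw": 0.34,"slide": [-0.013,0.004,-0.02],"dr": [0,1.5,1]},{"jaw": 0.34,"slide": [0,0,-0.02],"dr": [0,0,0]},{"jaw": 0.34,"slide": [0,0,-0.02],"dr": [0,0,0]},{"jaw": 0.34,"slide": [0,0,0],"dr": [0,0,0]}]'

```text
time_s: 30.47
ee_pos: [0.4398, 0.2455, 0.1181]
tcp_rot: [2.198, 2.143, -0.107]
ft_force: [-0.8, -0.4, -0.2]
opening: 0.0315
```

```bash
python3 - <<'E'
from h import *
s=st(); axes(s)
c=capture("wrist"); save(c,"w23")
for P in ([.4435,.2155,.071],[.4435,.26,.061]): print(proj(c,P,s))
E
```

```text
t 30.47 p [0.4398 0.2455 0.1181] r [ 2.198  2.143 -0.107] F [-0.8 -0.4 -0.2] op 0.0315 q [ 0.44  0.28  1.77 -0.1   1.14  0.51]
yaw(y) -1.47 z [-0.001 -0.098 -0.995] tiltx deg -5.65 tilty -0.04
[[326.03254406 248.17339859]]
[[324.69454438 191.1643692 ]]
```

View pics/w23.png

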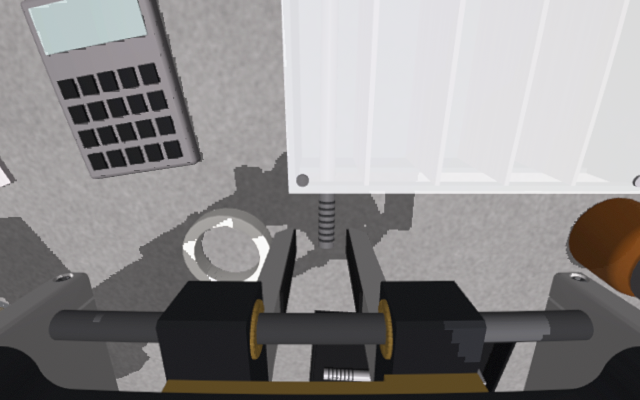

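play_rows --deltas '[{"jaw": 0.34,"slide": [0.002,0.005,-0.012],"dr": [0,0,0]},{"jaw": 0.34,"slide": [0,0.002,-0.02],"dr": [0,0,0]},{"jaw": 0.34,"slide": [0,0.001,-0.012],"dr": [0,0,0]},{"jaw": 0.34,"slide": [0,0,0],"dr": [0,0,0]}]'

```text
time_s: 30.85
ee_pos: [0.4458, 0.253, 0.0762]
tcp_rot: [2.206, 2.134, -0.092]
ft_force: [-0.1, 0.4, 0.6]
opening: 0.032
```

play_rows --deltas '[{"jaw": 0.34,"slide": [-0.003,-0.001,-0.01],"dr": [0,0,0]},{"jaw": 0.34,"slide": [0,0,-0.005],"dr": [0,0,0]},{"jaw": 0.34,"slide": [0,0,0],"dr": [0,0,0]}]'

```text
time_s: 31.1
ee_pos: [0.445, 0.2522, 0.0623]
tcp_rot: [2.208, 2.131, -0.086]
ft_force: [-0.5, 0.3, 0.1]
opening: 0.0322
```

play_rows --deltas '[{"jaw": 0.0,"slide": [0,0,-0.001],"dr": [0,0,0]},{"jaw": 0.0,"slide": [0,0,0],"dr": [0,0,0]},{"jaw": 0.0,"slide": [0,0,0],"dr": [0,0,0]},{"jaw": 0.0,"slide": [0,0,0],"dr": [0,0,0]},{"jaw": 0.0,"slide": [0,0,0],"dr": [0,0,0]}]'

```text
time_s: 31.52
ee_pos: [0.4471, 0.2528, 0.0639]
tcp_rot: [2.208, 2.129, -0.079]
ft_force: [-0.1, 0.2, -1.3]
opening: 0.0107
```

play_rows --deltas '[{"jaw": 0.0,"slide": [0,0,0.002],"dr": [2,0,0]},{"jaw": 0.0,"slide": [0,0,0.002],"dr": [2,0,0]},{"jaw": 0.0,"slide": [0,0,0.002],"dr": [2,0,0]},{"jaw": 0.0,"slide": [0,0,0.002],"dr": [2,0,0]},{"jaw": 0.0,"slide": [0,0,0.001],"dr": [2,0,0]},{"jaw": 0.0,"slide": [0,0,0],"dr": [2,0,0]},{"jaw": 0.0,"slide": [0,0,0],"dr": [0,0,0]}]'

```text
time_s: 32.1
ee_pos: [0.4464, 0.2533, 0.0732]
tcp_rot: [-2.196, -2.125, -0.152]
ft_force: [-0.8, -0.2, -2.5]
opening: 0.0107
```

```bash
python3 slope.py w24
```

```text
t 32.1 p [0.4464 0.2533 0.0732] r [-2.196 -2.125 -0.152] F [-0.8 -0.2 -2.5] op 0.0107 q [0.29 0.28 1.91 0.15 0.91 0.23]
yaw(y) -1.92 z [ 0.014  0.128 -0.992] tiltx deg 7.35 tilty 0.81
-0.04 171 x 0.4456 z 0.078
-0.03 301 x 0.4456 z 0.078
-0.02 313 x 0.4459 z 0.0781
-0.01 363 x 0.4462 z 0.0783
0.0 1518 x 0.4464 z 0.0863
0.01 218 x 0.4479 z 0.0785
0.02 1095 x 0.4463 z 0.0979
0.03 1124 x 0.4463 z 0.0979
0.04 1166 x 0.4464 z 0.0979
0.05 1198 x 0.4464 z 0.0979
0.06 1224 x 0.4465 z 0.0979
0.07 1256 x 0.4464 z 0.0978
0.08 1295 x 0.4464 z 0.0978
0.09 1319 x 0.4464 z 0.0978
0.1 1353 x 0.4464 z 0.0978
0.11 1379 x 0.4464 z 0.0978
0.12 1206 x 0.446 z 0.0978
```

play_rows --deltas '[{"jaw": 0.0,"slide": [0,-0.008,-0.001],"dr": [0,0,0]},{"jaw": 0.0,"slide": [0,-0.012,-0.001],"dr": [0,0,0]},{"jaw": 0.0,"slide": [0,-0.014,0],"dr": [0,0,0]},{"jaw": 0.0,"slide": [0,-0.014,0],"dr": [0,0,0]},{"jaw": 0.0,"slide": [0,-0.014,0],"dr": [0,0,0]},{"jaw": 0.0,"slide": [0,-0.014,0],"dr": [0,0,0]},{"jaw": 0.0,"slide": [0,-0.014,0],"dr": [0,0,0]},{"jaw": 0.0,"slide": [0,0,0],"dr": [0,0,0]}]'

```text
time_s: 32.82
ee_pos: [0.4464, 0.1594, 0.0707]
tcp_rot: [-2.191, -2.14, -0.143]
ft_force: [-0.4, -0.3, -1.6]
opening: 0.0115
```

```bash
python3 slope.py w25
```

```text
t 32.82 p [0.4464 0.1594 0.0707] r [-2.191 -2.14  -0.143] F [-0.4 -0.3 -1.6] op 0.0115 q [0.1  0.24 1.97 0.15 0.91 0.03]
yaw(y) -1.39 z [ 0.013  0.119 -0.993] tiltx deg 6.84 tilty 0.78
-0.04 168 x 0.4459 z 0.0757
-0.03 305 x 0.4459 z 0.0756
-0.02 310 x 0.4461 z 0.0755
-0.01 361 x 0.4463 z 0.0759
0.0 1640 x 0.4465 z 0.0859
0.01 328 x 0.4469 z 0.0747
0.02 335 x 0.447 z 0.0746
0.03 347 x 0.4472 z 0.0745
0.04 358 x 0.4473 z 0.0741
0.05 374 x 0.4475 z 0.0739
0.06 374 x 0.4478 z 0.0738
0.07 374 x 0.448 z 0.0736
0.08 386 x 0.4483 z 0.0734
0.09 408 x 0.4482 z 0.073
0.1 405 x 0.4484 z 0.0729
0.11 2066 x 0.4466 z 0.0967
0.12 1053 x 0.4462 z 0.0978
```

play_rows --deltas '[{"jaw": 0.0,"slide": [0,-0.008,0.001],"dr": [1.2,0,0]},{"jaw": 0.0,"slide": [0,-0.014,0.001],"dr": [0,0,0]},{"jaw": 0.0,"slide": [0,-0.014,0],"dr": [0,0,0]},{"jaw": 0.0,"slide": [0,-0.014,0],"dr": [0,0,0]},{"jaw": 0.0,"slide": [0,-0.014,0],"dr": [0,0,0]},{"jaw": 0.0,"slide": [0,-0.014,0],"dr": [0,0,0]},{"jaw": 0.0,"slide": [0,-0.014,0],"dr": [0,0,0]},{"jaw": 0.0,"slide": [0,-0.014,0],"dr": [0,0,0]}]'

```text
time_s: 33.53
ee_pos: [0.4479, 0.0575, 0.0733]
tcp_rot: [-2.169, -2.138, -0.169]
ft_force: [1.1, 0.0, -2.0]
opening: 0.0108
```

```bash
python3 slope.py w26
```

```text
t 33.53 p [0.4479 0.0575 0.0733] r [-2.169 -2.138 -0.169] F [ 1.1  0.  -2. ] op 0.0108 q [-0.15  0.22  2.    0.18  0.94 -0.24]
yaw(y) -0.87 z [ 0.014  0.142 -0.99 ] tiltx deg 8.18 tilty 0.83
-0.04 175 x 0.4477 z 0.0777
-0.03 300 x 0.4476 z 0.0776
-0.02 318 x 0.4476 z 0.0778
-0.01 359 x 0.4478 z 0.0782
0.0 1516 x 0.4479 z 0.0865
0.01 333 x 0.4481 z 0.0777
0.02 337 x 0.4483 z 0.0777
0.03 347 x 0.4483 z 0.0779
0.04 355 x 0.4483 z 0.0779
0.05 375 x 0.4484 z 0.0779
0.06 373 x 0.4486 z 0.078
0.07 382 x 0.4488 z 0.078
0.08 383 x 0.4489 z 0.078
0.09 409 x 0.4488 z 0.0781
0.1 416 x 0.4489 z 0.0781
0.11 405 x 0.449 z 0.0782
0.12 397 x 0.449 z 0.0782
0.13 353 x 0.4491 z 0.0783
```

View pics/w26.png

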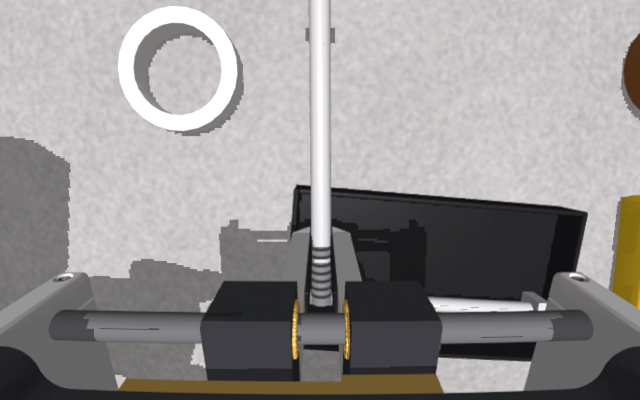

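play_rows --deltas '[{"jaw": 0.0,"slide": [0,0,0.025],"dr": [0,0,0]},{"jaw": 0.0,"slide": [0,0,0.025],"dr": [0,0,-6.5]},{"jaw": 0.0,"slide": [0.002,0,0.001],"dr": [0,0,-6.8]},{"jaw": 0.0,"slide": [0.003,0,0.001],"dr": [0,0,-6.8]},{"jaw": 0.0,"slide": [0.003,0,0.001],"dr": [0,0,-6.8]},{"jaw": 0.0,"slide": [0.003,-0.001,0.001],"dr": [0,0,-6.8]},{"jaw": 0.0,"slide": [0.003,-0.001,0.001],"dr": [0,0,-6.8]},{"jaw": 0.0,"slide": [0.003,-0.001,0.001],"dr": [0,0,-6.8]}]'

```text
time_s: 34.25
ee_pos: [0.4666, 0.0579, 0.1318]
tcp_rot: [-2.909, -1.05, -0.217]
ft_force: [-0.8, 0.2, -1.9]
opening: 0.0112
```

play_rows --deltas '[{"jaw": 0.0,"slide": [0.003,-0.001,0.001],"dr": [0,0,-6.8]},{"jaw": 0.0,"slide": [0.003,-0.001,0.001],"dr": [0,0,-6.8]},{"jaw": 0.0,"slide": [0.003,-0.001,0.001],"dr": [0,0,-6.8]},{"jaw": 0.0,"slide": [0.003,0,0.001],"dr": [0,0,-6.8]},{"jaw": 0.0,"slide": [0.002,0,0.001],"dr": [0,0,-6.8]},{"jaw": 0.0,"slide": [0,0,0],"dr": [0,0,-6.5]},{"jaw": 0.0,"slide": [0,0,0],"dr": [0,0,0]}]'

```text
time_s: 34.83
ee_pos: [0.4793, 0.0635, 0.1368]
tcp_rot: [3.126, -0.078, 0.224]
ft_force: [0.1, 0.6, -1.5]
opening: 0.011
```

```bash
python3 tr.py w27 .08;  python3 - <<'E'
from h import *
c=capture("top"); save(c,"t27",(240,120,380,280),4)
E
```

```text
t 34.83 p [0.4793 0.0635 0.1368] r [ 3.126 -0.078  0.224] F [ 0.1  0.6 -1.5] op 0.011 q [-0.    0.13  1.93 -0.01  0.94  1.62]
yaw(y) -92.85 z [ 0.142 -0.01  -0.99 ] tiltx deg -0.58 tilty 8.18
bolt -0.05 [0.4468 0.0643 0.1422] 0.1427
bolt -0.03 [0.4591 0.0636 0.1419] 0.1422
bolt -0.01 [0.4831 0.0631 0.1446] 0.1421
bolt 0.01 [0.4984 0.0618 0.139 ] 0.1399
bolt 0.03 [0.5192 0.0607 0.1388] 0.139
bolt 0.05 [0.5391 0.0596 0.1378] 0.1381
bolt 0.07 [0.5592 0.0586 0.1368] 0.1371
bolt 0.09 [0.5793 0.0578 0.1357] 0.1361
bolt 0.11 [0.5992 0.0569 0.1347] 0.135
bolt 0.13 [0.6161 0.0561 0.1337] 0.134
```

View pics/w27.png

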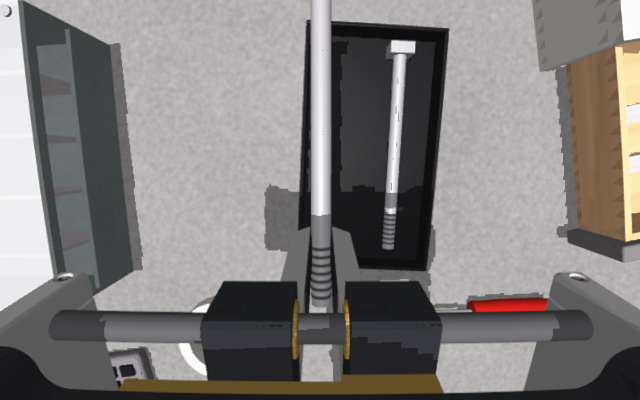

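View pics/t27.png

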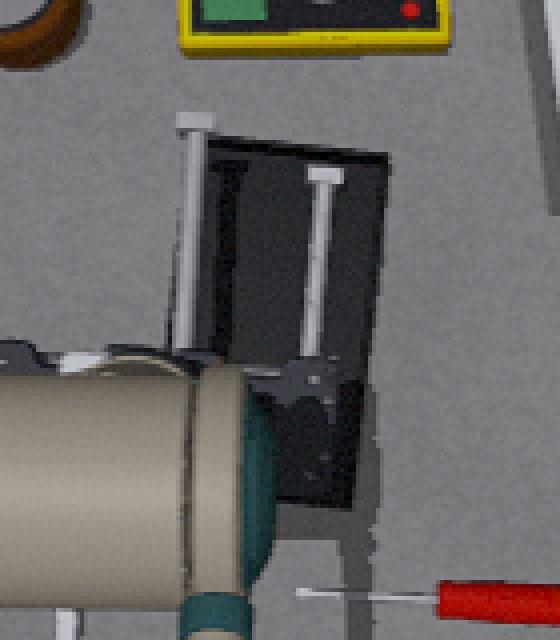

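play_rows --deltas '[{"jaw": 0.0,"slide": [-0.002,-0.01,-0.01],"dr": [0,-1.4,-1.4]},{"jaw": 0.0,"slide": [-0.003,-0.01,-0.015],"dr": [0,-1.4,-1.4]},{"jaw": 0.0,"slide": [0,0,-0.02],"dr": [0,0,0]},{"jaw": 0.0,"slide": [-0.002,0,-0.02],"dr": [0,0,0]},{"jaw": 0.0,"slide": [0,0,0],"dr": [0,0,0]}]'

```text
time_s: 35.35
ee_pos: [0.4732, 0.0442, 0.0714]
tcp_rot: [3.116, -0.127, 0.31]
ft_force: [-0.8, 0.3, -1.8]
opening: 0.0109
```

```bash
python3 tr.py w28 .05
```

```text
t 35.35 p [0.4732 0.0442 0.0714] r [ 3.116 -0.127  0.31 ] F [-0.8  0.3 -1.8] op 0.0109 q [-0.05  0.17  2.08 -0.01  0.69  1.61]
yaw(y) -94.67 z [ 0.196 -0.015 -0.98 ] tiltx deg -0.89 tilty 11.31
bolt -0.05 [0.4406 0.046  0.076 ] 0.0762
bolt -0.03 [0.4541 0.0448 0.0941] 0.0769
bolt -0.01 [0.4744 0.044  0.102 ] 0.1028
bolt 0.01 [0.492  0.0418 0.0739] 0.0748
bolt 0.03 [0.5128 0.04   0.0744] 0.0748
bolt 0.05 [0.5328 0.0384 0.0739] 0.0742
bolt 0.07 [0.5528 0.0368 0.0734] 0.0737
bolt 0.09 [0.5727 0.0351 0.0729] 0.0732
bolt 0.11 [0.5926 0.0335 0.0724] 0.0727
bolt 0.13 [0.6107 0.032  0.072 ] 0.0722
bolt 0.15 [0.6265 0.0285 0.0567] 0.0566
```

View pics/w28.png

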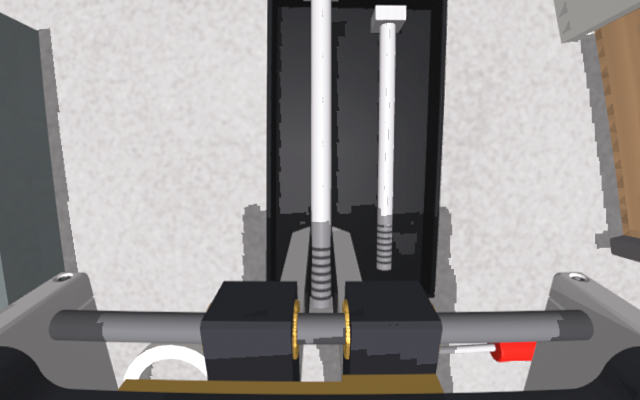

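play_rows --deltas '[{"jaw": 0.0,"slide": [0,0,-0.015],"dr": [0,0,0]},{"jaw": 0.0,"slide": [-0.001,0,-0.015],"dr": [0,0,0]},{"jaw": 0.0,"slide": [-0.001,0,-0.012],"dr": [0,0,0]},{"jaw": 0.0,"slide": [-0.001,0,-0.005],"dr": [0,0,0]},{"jaw": 0.0,"slide": [0,0,0],"dr": [0,0,0]}]'

```text
time_s: 35.82
ee_pos: [0.479, 0.0443, 0.0307]
tcp_rot: [3.115, -0.118, 0.335]
ft_force: [-0.2, 0.1, -1.9]
opening: 0.0113
```

play_rows --deltas '[{"jaw": 0.0,"slide": [-0.005,-0.001,-0.005],"dr": [0,0,0]},{"jaw": 0.0,"slide": [0,0,-0.005],"dr": [0,0,0]},{"jaw": 0.0,"slide": [0,0,0],"dr": [0,0,0]}]'

```text
time_s: 36.07
ee_pos: [0.4766, 0.0433, 0.0228]
tcp_rot: [3.114, -0.116, 0.344]
ft_force: [-0.2, 0.6, -2.2]
opening: 0.0108
```

play_rows --deltas '[{"jaw": 0.22,"slide": [0,0,0],"dr": [0,0,0]},{"jaw": 0.22,"slide": [0,0,0],"dr": [0,0,0]},{"jaw": 0.22,"slide": [0,0,0],"dr": [0,0,0]},{"jaw": 0.22,"slide": [0,0,0.01],"dr": [0,0,0]},{"jaw": 0.22,"slide": [0,0,0.03],"dr": [0,0,0]},{"jaw": 0.22,"slide": [0,0,0.035],"dr": [0,2,0]},{"jaw": 0.22,"slide": [-0.02,-0.02,0.035],"dr": [0,3,5]},{"jaw": 0.22,"slide": [-0.02,-0.035,0],"dr": [0,3,6.8]}]'

```text
time_s: 36.73
ee_pos: [0.443, -0.0027, 0.1354]
tcp_rot: [-3.13, -0.188, -0.144]
ft_force: [1.3, 0.1, -0.6]
opening: 0.0205
```

```bash
python3 - <<'E'
from h import *
s=st(); axes(s)
c=capture("top"); save(c,"t29",(120,50,520,330),2)
c=capture("scene"); save(c,"s29")
E
```

```text
t 36.73 p [ 0.443  -0.0027  0.1354] r [-3.13  -0.188 -0.144] F [ 1.3  0.1 -0.6] op 0.0205 q [-0.18  0.09  1.97  0.03  0.99  1.25]
yaw(y) -83.13 z [ 0.092  0.008 -0.996] tiltx deg 0.46 tilty 5.25
```

View pics/t29.png

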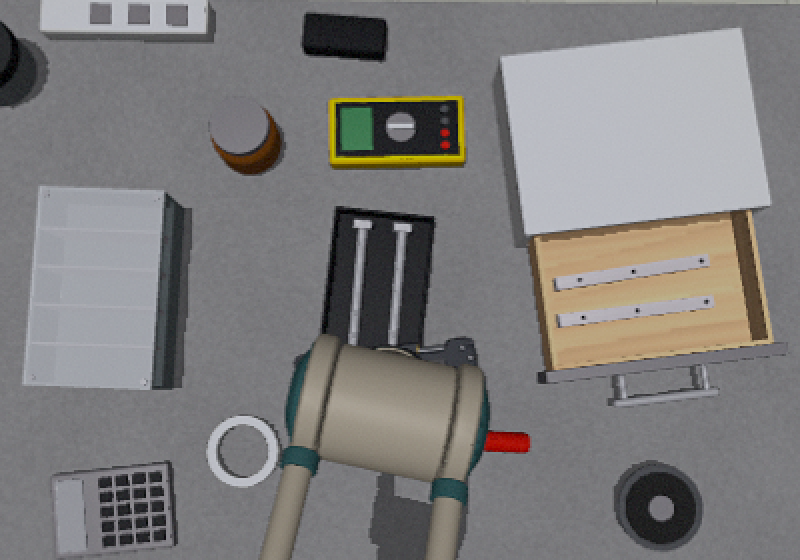

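View pics/s29.png

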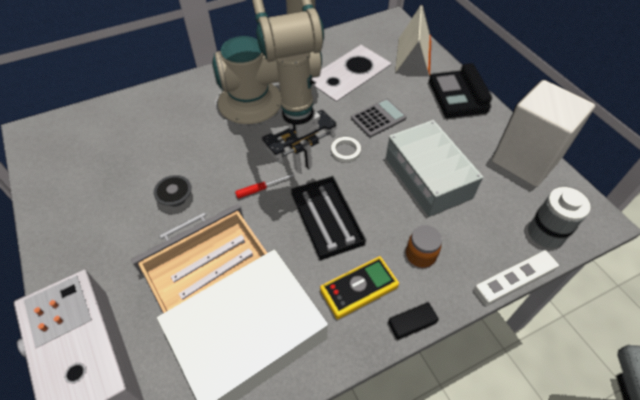

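```bash
python3 - <<'E'
from h import *
c=capture("top")
print(plane(c,[(426.3,249.8),(478.7,244.8)],.0575).round(4), plane(c,[(426.3,249.8),(478.7,244.8)],.0575).mean(0))
E
```

```text
[[ 0.4113 -0.2788  0.0575]
 [ 0.425  -0.4068  0.0575]] [ 0.41813331 -0.34282302  0.0575    ]
```

play_rows --deltas '[{"jaw": 0.3,"slide": [-0.002,-0.024,0.01],"dr": [0,0,6.9]},{"jaw": 0.3,"slide": [-0.002,-0.025,0.01],"dr": [0,0,6.9]},{"jaw": 0.3,"slide": [-0.002,-0.025,0.01],"dr": [0,0,6.9]},{"jaw": 0.3,"slide": [-0.002,-0.025,0],"dr": [0,0,6.9]},{"jaw": 0.3,"slide": [-0.002,-0.025,0],"dr": [0,0,6.9]},{"jaw": 0.3,"slide": [-0.002,-0.025,0],"dr": [0,0,6.9]},{"jaw": 0.3,"slide": [-0.002,-0.025,0],"dr": [0,0,6.9]},{"jaw": 0.3,"slide": [-0.002,-0.025,0],"dr": [0,0,6.9]}]'

```text
time_s: 37.55
ee_pos: [0.4223, -0.1937, 0.1551]
tcp_rot: [-2.655, -1.584, -0.111]
ft_force: [0.1, -0.5, -0.2]
opening: 0.0276
```

play_rows --deltas '[{"jaw": 0.3,"slide": [-0.002,-0.025,0],"dr": [0,0,6.9]},{"jaw": 0.3,"slide": [-0.002,-0.025,0],"dr": [0,0,6.9]},{"jaw": 0.3,"slide": [-0.002,-0.025,0],"dr": [0,0,6.9]},{"jaw": 0.3,"slide": [-0.002,-0.025,0],"dr": [0,0,6.9]},{"jaw": 0.3,"slide": [-0.002,-0.025,0],"dr": [0,0,6.9]},{"jaw": 0.3,"slide": [0,0,0],"dr": [0,0,0]}]'

```text
time_s: 38.05
ee_pos: [0.414, -0.3233, 0.1487]
tcp_rot: [-2.024, -2.307, -0.082]
ft_force: [0.7, -1.2, 0.6]
opening: 0.0282
```

```bash
python3 - <<'E'
from h import *
s=st(); axes(s)
c=capture("wrist"); save(c,"w30"); print(proj(c,[.4135,-.34,.0575],s))
E
```

```text
t 38.05 p [ 0.414  -0.3233  0.1487] r [-2.024 -2.307 -0.082] F [ 0.7 -1.2  0.6] op 0.0282 q [-0.83  0.29  1.67  0.05  1.26 -0.98]
yaw(y) 7.5 z [-0.019  0.087 -0.996] tiltx deg 5.01 tilty -1.09
[[318.66601625 228.53330558]]
```

View pics/w30.png

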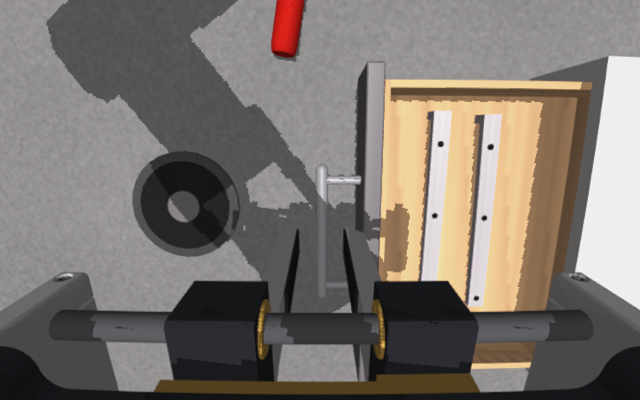

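play_rows --deltas '[{"jaw": 0.3,"slide": [0.002,-0.01,-0.02],"dr": [-2,0,0]},{"jaw": 0.3,"slide": [0,-0.005,-0.025],"dr": [-2,0,0]},{"jaw": 0.3,"slide": [0,0,-0.025],"dr": [0,0,0]},{"jaw": 0.3,"slide": [0,0,-0.02],"dr": [0,0,0]},{"jaw": 0.3,"slide": [0,0,0],"dr": [0,0,0]}]'

```text
time_s: 38.52
ee_pos: [0.4178, -0.3285, 0.0539]
tcp_rot: [-2.071, -2.326, -0.007]
ft_force: [-1.0, 0.6, 0.6]
opening: 0.0281
```

play_rows --deltas '[{"jaw": 0.3,"slide": [-0.001,0,-0.008],"dr": [0,0,0]},{"jaw": 0.0,"slide": [0,0,0],"dr": [0,0,0]},{"jaw": 0.0,"slide": [0,0,0],"dr": [0,0,0]},{"jaw": 0.0,"slide": [0,0,0],"dr": [0,0,0]},{"jaw": 0.0,"slide": [0,0,0],"dr": [0,0,0]}]'

```text
time_s: 38.93
ee_pos: [0.4175, -0.3244, 0.0461]
tcp_rot: [-2.07, -2.324, -0.009]
ft_force: [1.3, -0.6, -9.9]
opening: 0.0098
```

play_rows --deltas '[{"jaw": 0.0,"slide": [0.006,0.001,0],"dr": [0,0,0]},{"jaw": 0.0,"slide": [0.012,0.0015,0],"dr": [0,0,0]},{"jaw": 0.0,"slide": [0.015,0.002,0],"dr": [0,0,0]},{"jaw": 0.0,"slide": [0.015,0.002,0],"dr": [0,0,0]},{"jaw": 0.0,"slide": [0.015,0.002,0],"dr": [0,0,0]},{"jaw": 0.0,"slide": [0.015,0.002,0],"dr": [0,0,0]},{"jaw": 0.0,"slide": [0.015,0.002,0],"dr": [0,0,0]},{"jaw": 0.0,"slide": [0.015,0.002,0],"dr": [0,0,0]}]'

```text
time_s: 39.6
ee_pos: [0.5321, -0.3091, 0.0461]
tcp_rot: [-2.071, -2.32, -0.003]
ft_force: [-1.8, -3.1, -3.2]
opening: 0.0099
```

play_rows --deltas '[{"jaw": 0.0,"slide": [0.012,0.0015,0],"dr": [0,0,0]},{"jaw": 0.0,"slide": [0.012,0.0015,0],"dr": [0,0,0]},{"jaw": 0.0,"slide": [0.01,0.001,0],"dr": [0,0,0]},{"jaw": 0.0,"slide": [0.006,0.001,0],"dr": [0,0,0]},{"jaw": 0.0,"slide": [0.004,0.001,0],"dr": [0,0,0]},{"jaw": 0.0,"slide": [0.003,0,0],"dr": [0,0,0]}]'

```text
time_s: 40.1
ee_pos: [0.578, -0.3029, 0.0461]
tcp_rot: [-2.048, -2.318, 0.029]
ft_force: [-8.0, -0.5, -0.0]
opening: 0.0099
```

Reaction force shows the stop is reached; release and rise.

play_rows --deltas '[{"jaw": 0.0,"slide": [0.002,0,0],"dr": [0,0,0]},{"jaw": 0.3,"slide": [0,0,0],"dr": [0,0,0]},{"jaw": 0.3,"slide": [0,0,0],"dr": [0,0,0]},{"jaw": 0.3,"slide": [-0.001,0,0],"dr": [0,0,0]},{"jaw": 0.3,"slide": [0,0,0.02],"dr": [0,0,0]},{"jaw": 0.3,"slide": [0,0,0.03],"dr": [0,0,0]},{"jaw": 0.3,"slide": [-0.01,0,0.035],"dr": [0,0,0]},{"jaw": 0.3,"slide": [-0.03,0,0.02],"dr": [0,0,0]}]'

```text
time_s: 40.77
ee_pos: [0.5453, -0.2994, 0.1514]
tcp_rot: [-2.045, -2.317, 0.021]
ft_force: [0.5, -0.6, 0.3]
opening: 0.0286
```

play_rows --deltas '[{"jaw": 0.3,"slide": [-0.04,0,0.01],"dr": [0,0,0]},{"jaw": 0.3,"slide": [-0.04,0,0.01],"dr": [0,0,0]},{"jaw": 0.3,"slide": [-0.04,0,0.01],"dr": [0,0,0]},{"jaw": 0.3,"slide": [-0.04,0,0],"dr": [0,0,0]},{"jaw": 0.3,"slide": [0,0,0],"dr": [0,0,0]}]'

```text
time_s: 41.18
ee_pos: [0.3846, -0.2995, 0.1918]
tcp_rot: [-2.056, -2.336, 0.016]
ft_force: [0.1, 1.0, -0.8]
opening: 0.0283
```

```bash
python3 - <<'E'
from h import *
s=st()
c=capture("top"); save(c,"t31")
c=capture("scene"); save(c,"s31")
E
```

```text
t 41.18 p [ 0.3846 -0.2995  0.1918] r [-2.056 -2.336  0.016] F [ 0.1  1.  -0.8] op 0.0283 q [-0.79  0.18  1.7  -0.01  1.29 -0.92]
```

View pics/t31.png

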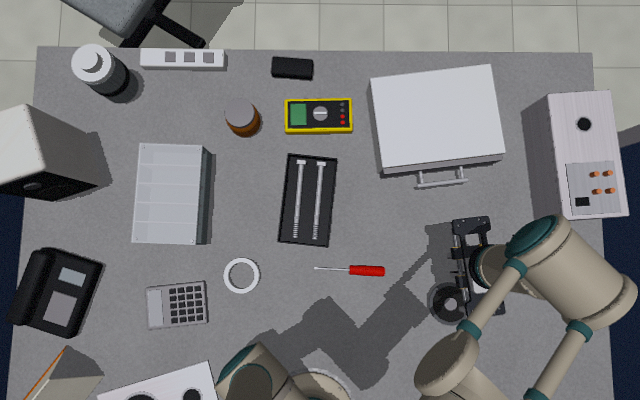

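View pics/s31.png

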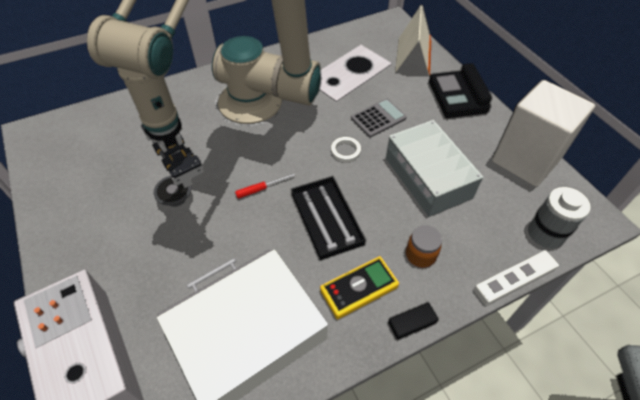

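```bash
python3 -c "
from station import *
close_job()"
```

```text
the job is handed in; nothing more can be done
```

I put all the parts away, shut the drawer and handed the job in at about 41 s of the 210 s allowed. The bin held four parts: two stays and two bolts, with the middle lane empty.

- **Stays:** I opened the drawer about 160 mm by its handle, then drew out each stay level. The last picture before closing showed both lying flat in the drawer.
- **Bolts:** I drew both out level and laid them side by side along the tray. The second bolt's tail sagged 1 to 3 degrees in the grip, as the first's did. I re-levelled each before the head reached the sill.
- **Last checks:** The final top and scene pictures show the bin empty and both bolts flat in the tray. The drawer is shut against its stop: I met an 8 N reaction, and the gap seen at the start is gone. The bystanders look where they were, and the gripper is clear of everything.
- **Not checked:** The stays could not be seen once the drawer was closed. I compared the bystanders by eye only and did not measure their positions. No check failed, and I noticed no grip slackening or knocked part.

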